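# Refit the lock in a cupboard door

## Robot

A 6-joint arm with a two-finger parallel gripper is mounted at the origin on the work surface. World frame = base frame: x ahead of the robot, y to its left, z up, the work surface at z = 0. Lengths are in m, angles in degrees, forces in N, time in s.
With the tool pointing down it reaches from about 0.3 to 0.85 m from the base axis. Payload 5.4 kg.
Tool frame: the origin (TCP) lies on the centre line of the jaws, within the pads' length; the fingertips stand 17 mm ahead of it and the grasp point (between the pads) lies 2 mm behind it; y points along the fingers, z is the direction in which the jaws open and shut, and the axes are right-handed (so a half turn about y gives the same grasp; the last joint's range is limited). The gripper opens to 85 mm and grips with 20 to 120 N. Pads are 22 mm wide; open, the fingers measure 114 mm over their backs; the gripper's body (76 mm by 85 mm) begins 54 mm behind the grasp point. The pads swing forward as they close: fully open they stand 13 mm farther back than shut.
Start: joints at [-12.038, 9.076, 91.501, -0, 79.423, -12.038], TCP at [0.575, -0, 0.248] pointing down, gripper open.
Joint ranges: [-166.64, 166.64], [-54.1, 131.32], [10.49, 154.53], [-73.88, 253.88], [9.74, 151.15], [-171.62, 171.62]. Speed limits (degrees/s): [147.25, 147.25, 180, 180, 180, 180].

## Interface

Orientations are given as [roll, pitch, yaw] about the fixed x, y, z axes, in that order (R = Rz(yaw) Ry(pitch) Rx(roll)).
In Python, from bench import arm gives the robot as it stands. The module is installed in compiled form; this text tells all that it offers.
- The arm moves only by the tool send_rows, never from a script. Its argument "moves" is a list that holds one entry, the list of rows, each a list of 4 numbers: the shift along the tool's x, y, z in cm, then the turn about the tool's y in rad. A call has 1 to 10 rows; each row shifts and turns the commanded pose from where the row before left it, along the tool's axes as they then stand; what a row does not reach is not made up. A row lasts 1/10 s, in which the tool goes at most 50 mm and 8.59 degrees, less where a joint would pass 70% of its speed; a pose out of reach is approached as far as the arm can. A call with a gripper value outside its range is refused whole. "jaw" is the closure, from -1 (fully open) to 1 (shut), so that 0 is half open, set as the call begins (left out, the last holds). The fingers move at their own pace and stop on an object; "newtons" is the grip in N (left out, the last holds). Time passes only in rows, so rows that do not move let the fingers close. It gives the time, the measured TCP pose, the force and the opening at its end, in the units of the state.
- arm.state(): the state, without advancing time (a new reading comes with each control period).
- arm.read_camera(name): name is "scene" or "side" or "wrist"; returns a dict with "pixels" (480x640x3 uint8, red, green, blue), "range_z" (480x640 float32, m along the optical axis (not along the pixel's ray), 0 where there is no reading), "vertical_fov" (degrees; the focal length in pixels is half the picture's height over the tangent of half this angle, whatever the lens; pixels are square), "cx", "cy" (the principal point, pixels), "rvec" (rotation vector, rad) and "tvec" (3), from world to camera coordinates, as OpenCV has them. Camera axes: x right, y down, z forward; pixel columns grow to the right and rows downward; lengths in m; the calibration is good to about 2 mm. A picture is of the moment at which its call begins.
- arm.finish_job(): hands the job in, once; it reports no verdict.
The state is a dict: "time_s": time; "joint_pos": joint angles; "qvel": joint speeds; "joint_efforts": joint torques, N m; "tool_pos": TCP position; "ee_rot": TCP orientation; "wrist_force": force on the tool from outside, world axes, zero at the start; "ft_torque": the same for the moment, N m; "grip_width": opening from 0.0 (shut) to 1.0 (fully open).
Only numpy, scipy, OpenCV 4.12 (cv2) and the standard library are available. Lean on these libraries where they do the work, as an engineer would, in place of code of your own. Each camera call takes 0.05 s, during which the arm holds its last target.

## Task

The small cupboard door lies inner face up on the bench. Set the larger lock, the one with its key in it, into the recess cut in the door with its bolt towards the slot in the door's edge, without dropping it; press it fully home so that it is flush with the wood, and then turn the key until the bolt is fully out. Leave the other things on the bench where they are.

Things in the scene. Friction and masses are not known exactly. Their poses are not given: they have to be found in the camera images.
- lock_mid (a point): Centre, half-way up, of the loose cupboard lock: flat steel case with brass cap plate, 100 x 52 x 16 mm (x, y, z), about 0.29 kg with its key, which stands upright in the middle of the cap. It lies flat on the bench, cap up. x runs along its length, z up; the bolt comes out of the long side at -y. Hold it across its 52 mm width: the key then stands between the fingers.
- lock: The same lock as a whole, with its key and bolt: origin under its centre, on its underside; axes as above.
- lock_front (a point): Point on the lock at the middle of its long bolt side (26 mm along -y from its centre, half-way up), where a dark mouth shows the bolt. Axes as the lock's.
- key_bow (a point): Centre of the key's oval bow, 30 mm above the lock's centre (22 mm above the cap). The bow is an upright flat loop, 8 mm thick along this point's x, 32 mm wide along y, 24 mm tall (10 to 34 mm above the cap), on a 7 mm shank. It turns about the vertical axis through the lock's centre; unturned, its axes are parallel to the lock's.
- key (a joint): Turn of the key in rad: 0 at the start (bolt in), 1.4 at its stop (bolt fully out); grows as the key is turned clockwise seen from above. A light rubbing friction of about 0.05 N m; it stays where it is left.
- bolt (a joint): How far the bolt stands out of the lock's case, m: 0 drawn in flush, 0.016 fully out. Brass, 26 mm wide, 8 mm thick. Geared to the key: 0.016 m for 1.4 rad.
- recess (a point): Centre of the mouth of the lock's recess, level with the door's face, 44 mm above the bench. Axes as the fitted lock's: x along the door's lock edge, -y towards that edge, z up. Bare wood, 103.4 x 55.6 mm, 16 mm deep: as deep as the lock is thick, so a fitted lock's centre is 8 mm below this point. On the lock-edge side is a 6 mm wall with an open-topped slot, 36 mm wide, for the bolt.
- recess_front (a point): Point on the door's face above where the lock's bolt side lies when fitted, 26 mm along -y from the recess's centre. Axes as the recess's.
- packing_a (a point): Tip of the rounded, springy cork packing strip in the middle of the recess's +x end wall, 10 mm below the face: about 40 mm long, standing 3 mm out of the wall, its top 2 mm below the face. A lock just laid in stops on the two strips about 10 mm proud; it takes about 8 to 16 N to push it past them, both ends at once or one end after the other. It then stays down.
- packing_b (a point): The like strip at the recess's -x end.
- door: Framed cupboard door, painted wood, fixed, inner face up on two 20 mm bearers that stand out 20 mm past its long edges. Axes as the recess's; origin on the bench under the recess's centre. It reaches from -34 mm (lock edge) to 256 mm in y and 170 mm either way in x, face 44 mm above the bench. The wood around the recess is level; the middle panel, from y = 46 mm, is sunk 14 mm.
- till_lock: A smaller lock without a key, steel with brass cap, 66 x 42 x 13 mm, loose on the bench; not to be used. Origin under its centre.
- hinge: Opened brass butt hinge, 76 x 60 x 8 mm, loose and flat on the bench. Origin under its centre.
- sanding_block: Cork sanding block, 98 x 64 x 27 mm, loose on the bench. Origin under its centre.
- wax_tin: Flat round tin of wax, 76 mm across, 40 mm tall. Origin under its centre.
- screwdriver: Screwdriver, 200 mm long, lying on the bench. Origin near its middle.
- brush: Flat paint brush, 150 mm long, lying on the door's sunk panel. Origin near its middle.
There are look-alikes about, which are no part of the job. What is shaped like the lock but pink or red is not meant.

How it is judged:
By the outcome, as a careful person would: the job done as asked, in the order asked, and still so for the second after the job is handed in, with the robot touching nothing.
It also fails if it takes over 58 s, if anything falls off the work surface, if the arm or the gripper's body presses on something with over 40 N, if the wrist force passes 120 N, or if a joint passes its speed limit or range.

## Working session

There is one attempt and no reset: what is moved stays moved. The work goes in short steps, Python scripts to look and compute and a tool call to move; the robot and the scene stay as the last step left them, time stands still between calls to the robot, and variables do not carry over. Pictures are saved under pics/ and viewed, and the job is handed in when it is done.

Besides the shell and the picture viewer there is one more tool, called after "Request:" as name([rows], argument=value, ...), one row to a line, values as JSON. send_rows: Moves the arm, as the interface text tells. Its arguments: {"type":"object","properties":{"moves":{"type":"array"},"jaw":{"type":"number"},"newtons":{"type":"number"}},"required":["moves"]}

```bash
mkdir -p pics; cat > h.py <<'E'
import numpy as np, cv2
from scipy.spatial.transform import Rotation as R
from bench import arm
def cam(n,save=None):
    c=arm.read_camera(n); c['f']=240/np.tan(np.radians(c['vertical_fov'])/2)
    c['R']=cv2.Rodrigues(np.array(c['rvec'],float))[0]; c['t']=np.array(c['tvec'],float).ravel()
    if save: cv2.imwrite(save,c['pixels'][:,:,::-1])
    return c
def ray(c,u,v,z):
    d=c['R'].T@np.array([(u-c['cx'])/c['f'],(v-c['cy'])/c['f'],1.]); o=-c['R'].T@c['t']
    return o+d*(z-o[2])/d[2]
def cloud(c):
    v,u=np.mgrid[0:480,0:640]; Z=c['range_z']
    P=np.stack([(u-c['cx'])/c['f']*Z,(v-c['cy'])/c['f']*Z,Z],-1)
    W=(P-c['t'])@c['R']; W[Z==0]=np.nan
    return W
def proj(c,p):
    q=c['R']@np.array(p,float)+c['t']; return q[:2]/q[2]*c['f']+[c['cx'],c['cy']]
E
python3 - <<'E'
from h import *
s=arm.state(); print(s)
for n in ['scene','side','wrist']:
    c=cam(n,f'pics/{n}0.png'); print(n,c['f'],c['cx'],c['cy'],-c['R'].T@c['t'],c['R'][2])
E
```

```text
{'time_s': 0.0, 'joint_pos': array([-1.20392668e+01,  9.11330977e+00,  9.15748903e+01,  5.72544559e-04,
        7.94238491e+01, -1.20385072e+01]), 'qvel': array([-0.07070301,  0.04746521, -0.01367276, -0.01212981,  0.08331866,
        0.10968761]), 'joint_efforts': array([ 1.96016467e-04, -3.96006632e+01, -3.31426942e+01, -2.07608541e-04,
        8.36965773e-03, -3.09808388e-05]), 'tool_pos': array([5.74408688e-01, 9.35783668e-05, 2.47286668e-01]), 'ee_rot': array([-9.01094677e+01,  2.39202238e-02, -9.00008880e+01]), 'wrist_force': array([-0.04883133,  0.55833422, -0.02521415]), 'ft_torque': array([-0.0007639 ,  0.00733565, -0.04461551]), 'grip_width': 0.9995745335416438}
scene 440.9650184557731 317.0216241824465 238.51453002012414 [ 1.142087   -0.02332246  0.71237645] [-0.71989007 -0.07865601 -0.68961693]
side 494.137788712217 313.97617612321255 239.6622192691399 [-0.06058447 -0.69527739  0.86704461] [ 0.46767631  0.5291456  -0.70801398]
wrist 331.41099474991915 325.38810151563996 238.1764754938981 [0.57423266 0.0838016  0.37256075] [-0.00108844 -0.32414035 -0.94600838]
```

View pics/scene0.png

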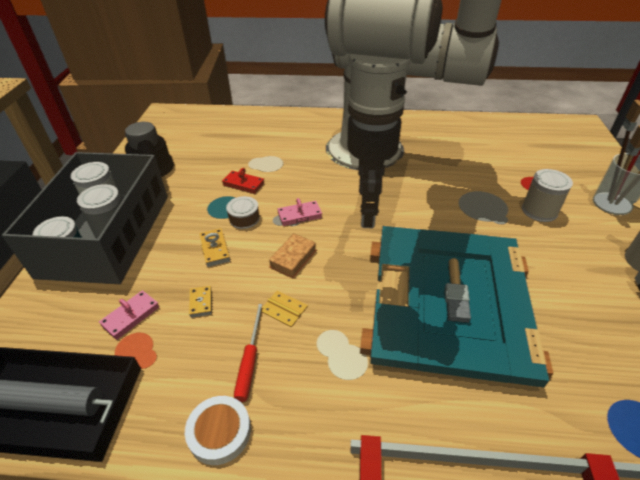

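View pics/side0.png

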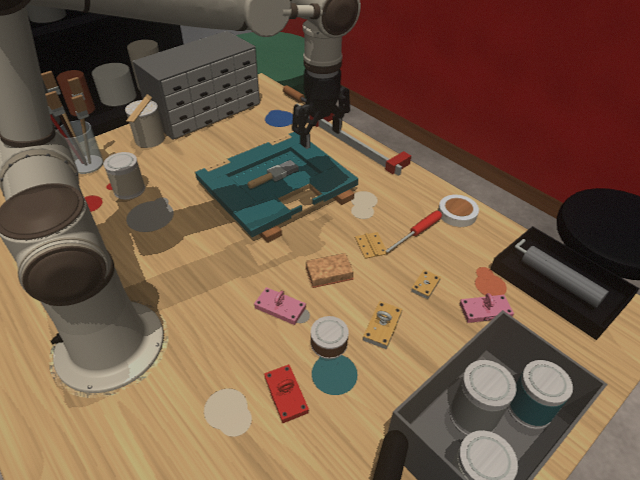

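View pics/wrist0.png

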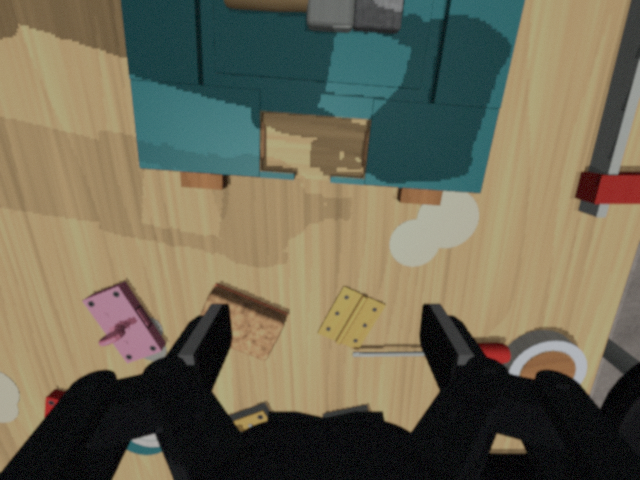

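The target lock (brass cap, key) is at scene (215,247) and side (383,325). The recess is at scene (393,285) and wrist (315,145).

```bash
python3 - <<'E'
from h import *
for n,(u0,u1,v0,v1),z in [('scene',(185,245,222,275),.016),('side',(355,412,295,355),.016)]:
    c=cam(n); im=c['pixels']; np.savez(f'{n}.npz',**c)
    crop=cv2.resize(im[v0:v1,u0:u1],None,fx=8,fy=8,interpolation=cv2.INTER_CUBIC)
    cv2.imwrite(f'pics/{n}_lock.png',crop[:,:,::-1])
    hsv=cv2.cvtColor(im,cv2.COLOR_RGB2HSV)
    print(n,[hsv[v,u] for u,v in ([(205,240),(225,258),(240,245)] if n=='scene' else [(375,340),(390,310),(405,325)])])
    W=cloud(c)[v0:v1,u0:u1]; 
    m=(W[...,2]>.011)&(W[...,2]<.021)
    p=W[m]; print(len(p),p.mean(0)); print(cv2.minAreaRect((p[:,:2]*1000).astype(np.float32)))
    k=W[W[...,2]>.03]; print('key',len(k),k.mean(0), k.min(0),k.max(0))
c=cam('wrist'); W=cloud(c); im=c['pixels']
cv2.imwrite('pics/wrist_rec.png',cv2.resize(im[90:200,120:500],None,fx=2,fy=2)[:,:,::-1])
c=cam('scene');im=c['pixels']
cv2.imwrite('pics/scene_rec.png',cv2.resize(im[225:385,360:480],None,fx=3.5,fy=3.5,interpolation=cv2.INTER_CUBIC)[:,:,::-1])
E
```

```text
scene [array([ 19, 155, 165], dtype=uint8), array([ 19, 127, 114], dtype=uint8), array([ 22, 125, 213], dtype=uint8)]
689 [ 0.45546444 -0.32908492  0.01665395]
((435.10552978515625, -313.13922119140625), (117.42687225341797, 107.4771728515625), 24.068336486816406)
key 88 [ 0.45371007 -0.33372898  0.04144004] [ 0.44605295 -0.34878594  0.03003537] [ 0.46190897 -0.31963573  0.05262339]
side [array([ 18, 147, 185], dtype=uint8), array([ 18, 144, 184], dtype=uint8), array([ 17, 113, 188], dtype=uint8)]
911 [ 0.44500876 -0.33798626  0.01599368]
((449.3186950683594, -335.7088317871094), (103.57621765136719, 53.80729293823242), 23.684101104736328)
key 103 [ 0.44819075 -0.33597424  0.04091974] [ 0.44119078 -0.34941143  0.03022168] [ 0.45779094 -0.32116899  0.05277751]
```

View pics/scene_lock.png

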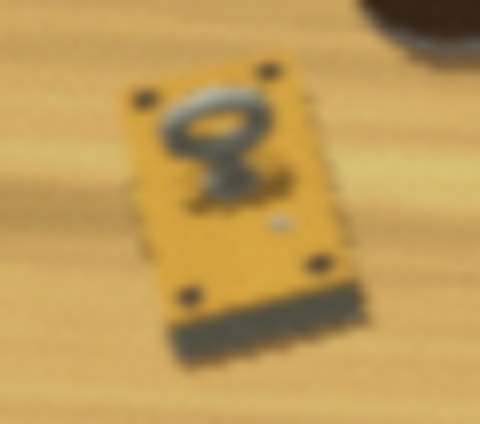

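View pics/side_lock.png

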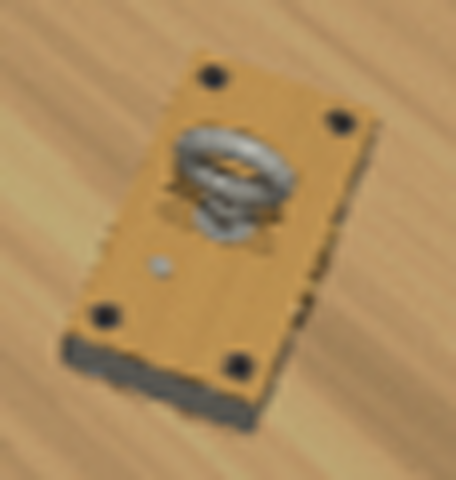

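View pics/wrist_rec.png

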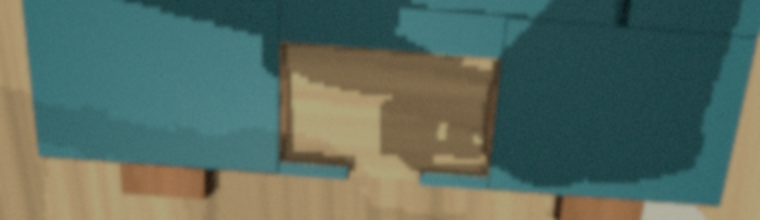

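View pics/scene_rec.png

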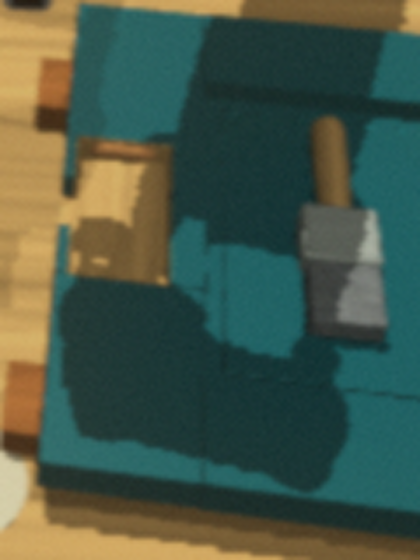

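The side view gives the lock's long axis at about 24° and its centre near (0.449, -0.336). I can't yet tell which long side has the bolt mouth, so I'll move the wrist camera closer to look.

Request:
send_rows([
  [[3,0.4,-1.2,0],[3,0.4,-1.2,0],[3,0.4,-1.2,0],[3,0.4,-1.2,0],[3,0.4,-1.2,0],[3,0.4,-1.2,0],[3,0.4,-1.2,0],[3,0.4,-1.2,0],[3,0.4,-1.2,0],[0,0,0,0]],
])

```text
time_s: 1.35
tool_pos: [0.4654, -0.2729, 0.2118]
ee_rot: [-90.1, -0.0, -90.2]
wrist_force: [0.7, 0.7, -0.0]
grip_width: 1.001
```

```bash
python3 - <<'E'
from h import *
s=arm.state(); print(s['time_s'],s['tool_pos'],s['ee_rot'],s['joint_pos'])
c=cam('wrist','pics/w1.png'); print(proj(c,[.449,-.336,.016]))
E
```

```text
1.35 [ 0.46544875 -0.27292444  0.21175944] [-9.00621420e+01 -3.38502396e-02 -9.02369696e+01] [-4.31884477e+01  5.60845262e+00  9.95404361e+01 -6.95272641e-02
  7.48735408e+01 -4.29333035e+01]
[310.60303873 270.91513757]
```

View pics/w1.png

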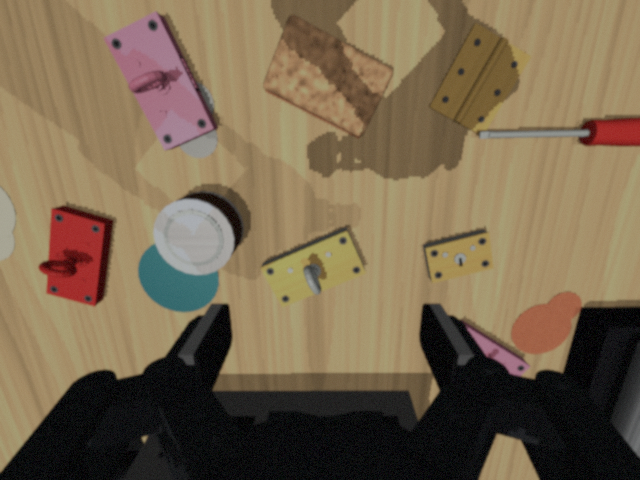

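The wrist view shows the lock centred at about (313,268), with the wax tin at (197,236) and the till lock at (458,255) on either side. I'll zoom in and measure the corners.

```bash
python3 - <<'E'
from h import *
c=cam('wrist'); im=c['pixels']
cv2.imwrite('pics/w1z.png',cv2.resize(im[215:320,245:385],None,fx=5,fy=5,interpolation=cv2.INTER_CUBIC)[:,:,::-1])
W=cloud(c)
hsv=cv2.cvtColor(im,cv2.COLOR_RGB2HSV)
print(hsv[260,290],hsv[285,340],hsv[300,380])
roi=np.zeros((480,640),bool); roi[222:312,250:378]=1
m=roi&(hsv[...,0]>=22)&(hsv[...,0]<=33)&(hsv[...,1]>110)
z=W[...,2]; print(np.nanmedian(z[m]))
m2=roi&(z>.010)&(z<.022)
for mm in (m,m2):
    mm=cv2.morphologyEx(mm.astype(np.uint8),cv2.MORPH_OPEN,np.ones((3,3)))
    cs,_=cv2.findContours(mm,0,2); k=max(cs,key=cv2.contourArea)
    pts=np.array([ray(c,u,v,.016)[:2] for u,v in k[:,0]])*1000
    print(cv2.minAreaRect(pts.astype(np.float32)))
k=W[roi&(z>.03)]; print('key',k.mean(0),k.min(0),k.max(0))
E
```

```text
[ 27 110 167] [ 22  99 165] [ 19  94 166]
0.015724903161005364
((452.00372314453125, -334.673828125), (99.30656433105469, 51.855064392089844), 24.487154006958008)
((451.24591064453125, -334.5474548339844), (100.27513885498047, 54.084449768066406), 24.03675651550293)
key [ 0.4516356  -0.33293465  0.04343059] [ 0.44365848 -0.34879125  0.03024814] [ 0.4601587  -0.32056826  0.05134093]
```

View pics/w1z.png

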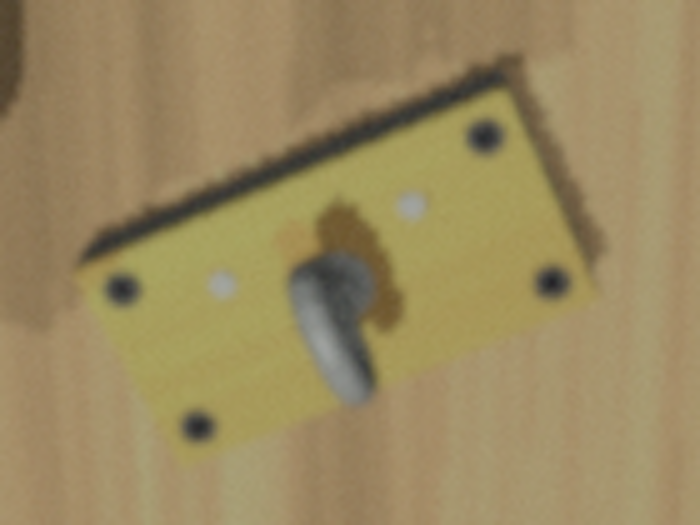

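No bolt mouth shows on the +y long side, only plain steel. I'll check the other long side before deciding.

Request:
send_rows([
  [[4,0,1,0],[4,0,1,0],[2,0,0.5,0],[0,0,0,0.15],[0,0,0,0.15],[0,0,0,0.15],[0,0,0,0.15],[0,0,0,0.15],[0,0,0,0.15],[0,0,0,0.15]],
])

```text
time_s: 2.45
tool_pos: [0.4929, -0.3687, 0.2125]
ee_rot: [-90.0, 0.0, -150.4]
wrist_force: [-0.5, 0.3, 0.5]
grip_width: 1.0
```

Request:
send_rows([
  [[0,0,0,0.15],[0,0,0,0.15],[0,0,0,0.15],[0,0,0,0.15],[0,0,0,0.15],[0,0,0,0.15],[0,0,0,0],[0,0,0,0]],
])

```text
time_s: 3.25
tool_pos: [0.4925, -0.3692, 0.2124]
ee_rot: [-90.0, 0.0, 158.5]
wrist_force: [0.0, 0.6, 0.0]
grip_width: 0.999
```

```bash
python3 - <<'E'
from h import *
s=arm.state(); print(s['time_s'],s['tool_pos'],s['ee_rot'],s['joint_pos'])
c=cam('wrist','pics/w2.png'); p=proj(c,[.451,-.335,.016]); print(p)
u,v=p.astype(int); im=c['pixels'][max(v-75,0):v+75,max(u-75,0):u+75]
cv2.imwrite('pics/w2z.png',cv2.resize(im,None,fx=4,fy=4,interpolation=cv2.INTER_CUBIC)[:,:,::-1])
E
```

```text
3.25 [ 0.49252369 -0.36918431  0.21236989] [-9.00101872e+01  2.80936519e-03  1.58545808e+02] [-4.80918762e+01  1.65593324e+01  8.68678426e+01  1.06567385e-02
  7.65748815e+01  6.33598407e+01]
[309.60086552 260.22073451]
```

View pics/w2z.png

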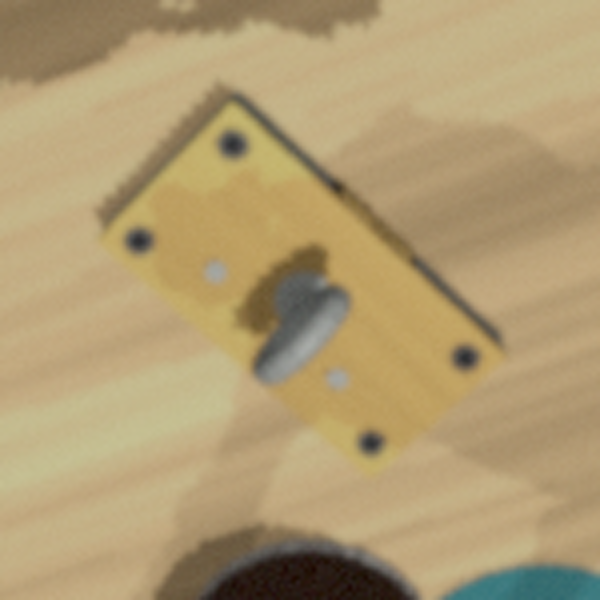

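The upper-right long side shows the brass bolt in its mouth at about (378,220) of the crop. That side faces world (0.41, -0.91), so lock x is at +24° in the world frame. I'll re-measure the lock here and compute the approach.

```bash
python3 - <<'E'
from h import *
c=cam('wrist'); im=c['pixels']; W=cloud(c); z=W[...,2]
d=np.hypot(W[...,0]-.451,W[...,1]+.335)
m=((z>.011)&(z<.021)&(d<.065)).astype(np.uint8)
cs,_=cv2.findContours(m,0,2); k=max(cs,key=cv2.contourArea)
pts=np.array([ray(c,u,v,.016)[:2] for u,v in k[:,0]])*1000
print(cv2.minAreaRect(pts.astype(np.float32)))
hsv=cv2.cvtColor(im,cv2.COLOR_RGB2HSV)
# screws: dark blobs on cap
b=((hsv[...,2]<75)&(d<.06)&(z>.008)&(z<.021)).astype(np.uint8)
cs,_=cv2.findContours(b,0,2)
P=[]
for q in cs:
    if cv2.contourArea(q)<6: continue
    (u,v),r=cv2.minEnclosingCircle(q); p=ray(c,u,v,.016); 
    print(round(u,1),round(v,1),round(r,1),(p*1000).round(1))
# key
kk=W[(z>.03)&(d<.03)]; print('key',kk.min(0),kk.max(0))
for n in('scene','side'):
    c=cam(n,f'pics/{n}2.png'); W=cloud(c); z=W[...,2]; d=np.hypot(W[...,0]-.451,W[...,1]+.335)
    m=((z>.011)&(z<.0215)&(d<.066)).astype(np.uint8)
    cs,_=cv2.findContours(m,0,2); k=max(cs,key=cv2.contourArea)
    pts=np.array([ray(c,u,v,.016)[:2] for u,v in k[:,0]])*1000
    print(n,cv2.minAreaRect(pts.astype(np.float32)))
E
```

```text
((452.13037109375, -336.57208251953125), (100.42841339111328, 54.646263122558594), 24.043533325195312)
key [ 0.44420937 -0.35038594  0.03001388] [ 0.46008426 -0.3209298   0.050498  ]
scene ((454.45428466796875, -333.7529296875), (108.22791290283203, 53.0632209777832), 23.508392333984375)
side ((448.15264892578125, -336.43316650390625), (104.00629425048828, 53.77783203125), 24.0906982421875)
```

Request:
send_rows([
  [[0,0,0,-0.15],[0,0,0,-0.15],[0,0,0,-0.15],[0,0,0,-0.15],[0,0,0,-0.15],[0,0,0,-0.044],[1.2,4,-2.4,0],[1.2,4,-2.4,0],[0,4,0,0],[0,0,0,0]],
], jaw=-0.45)

```text
time_s: 4.45
tool_pos: [0.447, -0.3316, 0.0864]
ee_rot: [-90.7, -0.2, -156.2]
wrist_force: [-0.5, 0.9, -0.4]
grip_width: 0.727
```

```bash
python3 - <<'E'
from h import *
s=arm.state(); print(s['time_s'],s['tool_pos'],s['ee_rot'],s['joint_pos'],s['grip_width'])
c=cam('wrist','pics/w3.png')
c=cam('side'); u,v=proj(c,[.4515,-.3355,.05]).astype(int)
cv2.imwrite('pics/s3.png',cv2.resize(c['pixels'][v-90:v+60,u-75:u+75],None,fx=4,fy=4,interpolation=cv2.INTER_CUBIC)[:,:,::-1])
E
```

```text
4.45 [ 0.44700466 -0.33163306  0.08641939] [ -90.68589666   -0.21286408 -156.19047841] [-4.90114140e+01  1.73386713e+01  1.01396505e+02 -8.73913920e-04
  6.19829896e+01  1.71807539e+01] 0.7266409421228365
```

View pics/w3.png

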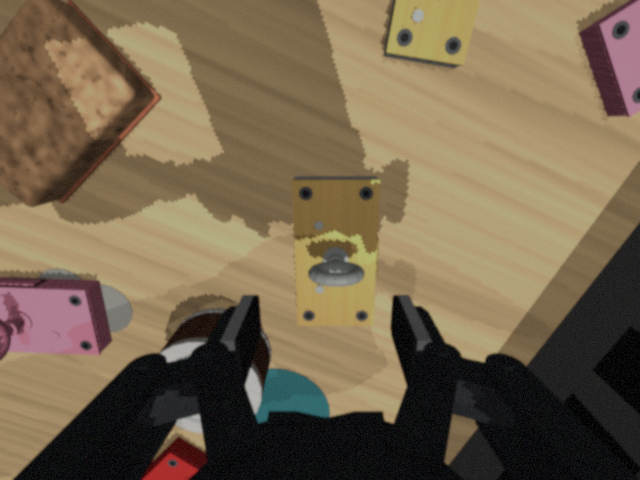

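View pics/s3.png

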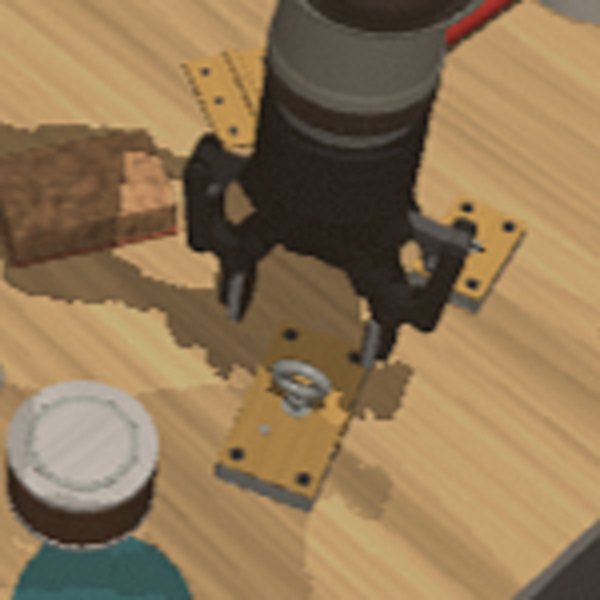

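```bash
cat >> h.py <<'E'
def delta(target,ang=None):
    s=arm.state(); Rm=R.from_euler('xyz',s['ee_rot'],degrees=True).as_matrix()
    za=np.degrees(np.arctan2(Rm[1,2],Rm[0,2]))
    print('t',s['time_s'],'tcp',(s['tool_pos']*1000).round(1),'zang',za.round(2),'rpy',np.round(s['ee_rot'],2),'F',np.round(s['wrist_force'],1),'T',np.round(s['ft_torque'],2),'w',round(s['grip_width'],3), 'j6',s['joint_pos'][5].round(1))
    print('tool cm',(Rm.T@(np.array(target)-s['tool_pos'])*100).round(2), 'turn rad', None if ang is None else round(np.radians((za-ang+180)%360-180),3))
E
python3 - <<'E'
from h import *
delta([.4515,-.3355,.0864],-66)
c=cam('side');W=cloud(c);z=W[...,2]
p=W[(z>.036)&(z<.044)&(np.hypot(W[...,0]-.37,W[...,1]+.31)<.06)]; print(len(p),p.mean(0),p.min(0),p.max(0))
# pads in the cloud near the TCP
q=W[(z>.05)&(z<.11)&(np.hypot(W[...,0]-.4515,W[...,1]+.3355)<.05)]
print(q[:,2].min())
s=arm.state();Rm=R.from_euler('xyz',s['ee_rot'],degrees=True).as_matrix()
t=(q-s['tool_pos'])@Rm*1000
for lo in (-50,-40,-30,20,30,40):
    k=t[(t[:,2]>lo)&(t[:,2]<lo+10)]
    if len(k):print(lo,len(k),k[:,1].max(), np.percentile(k[:,1],95))
E
```

```text
t 4.55 tcp [ 451.  -336.2   93.1] zang -66.2 rpy [-8.999e+01  1.000e-02 -1.562e+02] F [ 0.5 -0.2  1.4] T [-0.03 -0.01 -0.  ] w 0.719 j6 17.2
tool cm [-0.07  0.67 -0.04] turn rad -0.004
758 [ 0.34243468 -0.29485772  0.04049187] [ 0.31022652 -0.32802404  0.03605346] [ 0.37627524 -0.25384507  0.04396622]
0.0505941030405294
-50 20 5.027482108285453 4.37386526613832
-40 47 12.666762702423535 9.91922086378005
20 9 8.184736412439872 7.234299499466983
30 42 13.796007763058787 7.853211920695563
40 11 3.304533603803866 1.8713125707753462
```

Aligned within 1 mm, so I'll descend and grip.

Request:
send_rows([
  [[-0.05,2.5,0,0],[0,2.5,0,0],[0,1,0,0],[0,0.5,0,0],[0,0.4,0,0],[0,0,0,0],[0,0,0,0]],
])

```text
time_s: 5.3
tool_pos: [0.4517, -0.3362, 0.0244]
ee_rot: [-89.9, 0.0, -156.2]
wrist_force: [0.0, -0.4, -0.2]
grip_width: 0.722
```

```bash
python3 - <<'E'
from h import *
delta([.4515,-.3355,.0235],-66)
c=cam('side'); u,v=proj(c,[.4515,-.3355,.03]).astype(int)
cv2.imwrite('pics/s4.png',cv2.resize(c['pixels'][v-60:v+40,u-50:u+50],None,fx=6,fy=6,interpolation=cv2.INTER_CUBIC)[:,:,::-1])
E
```

```text
t 5.3 tcp [ 451.7 -336.2   24.4] zang -66.23 rpy [-8.9900e+01  3.0000e-02 -1.5623e+02] F [ 0.  -0.4 -0.2] T [ 0.02 -0.04  0.02] w 0.722 j6 17.3
tool cm [-0.01  0.09 -0.08] turn rad -0.004
```

View pics/s4.png

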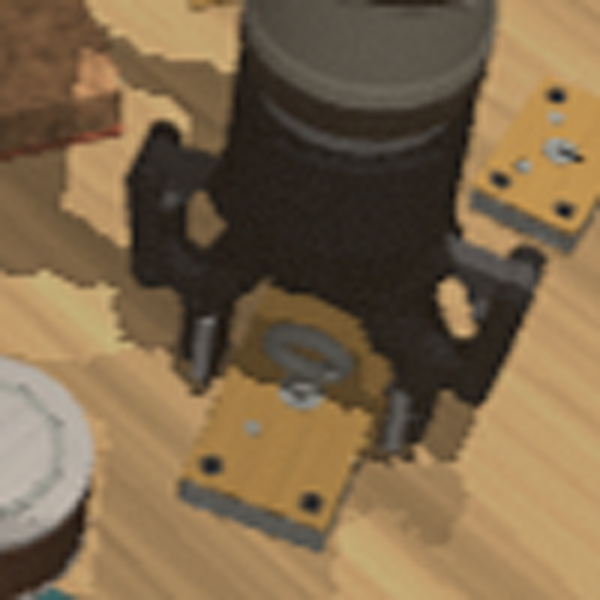

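The fingers straddle the lock on both long sides with the key between them. Closing.

Request:
send_rows([
  [[0,0.1,0,0],[0,0,0,0],[0,0,0,0],[0,0,0,0],[0,0,0,0],[0,0,0,0]],
], jaw=1, newtons=60)

```text
time_s: 5.95
tool_pos: [0.4517, -0.336, 0.024]
ee_rot: [-89.9, 0.0, -156.2]
wrist_force: [-3.4, 3.6, 10.1]
grip_width: 0.595
```

Request:
send_rows([
  [[0,-0.3,0,0],[0,-1,0,0],[0,-2,0,0],[0,-3,0,0],[0,-3,0,0],[0,-1,0,0],[0,0,0,0],[0,0,0,0]],
])

```text
time_s: 6.75
tool_pos: [0.4504, -0.3348, 0.1238]
ee_rot: [-90.1, -0.0, -156.2]
wrist_force: [0.4, -0.8, -3.5]
grip_width: 0.593
```

```bash
python3 - <<'E'
from h import *
delta([.4515,-.3355,.127],-66)
c=cam('wrist','pics/w5.png')
c=cam('side'); u,v=proj(c,[.4515,-.3355,.12]).astype(int)
cv2.imwrite('pics/s5.png',cv2.resize(c['pixels'][v-60:v+60,u-60:u+60],None,fx=5,fy=5,interpolation=cv2.INTER_CUBIC)[:,:,::-1])
E
```

```text
t 6.75 tcp [ 450.4 -334.8  123.8] zang -66.24 rpy [-9.0130e+01 -4.0000e-02 -1.5624e+02] F [ 0.4 -0.8 -3.5] T [0.06 0.01 0.  ] w 0.593 j6 17.3
tool cm [-0.07 -0.32  0.11] turn rad -0.004
```

View pics/s5.png

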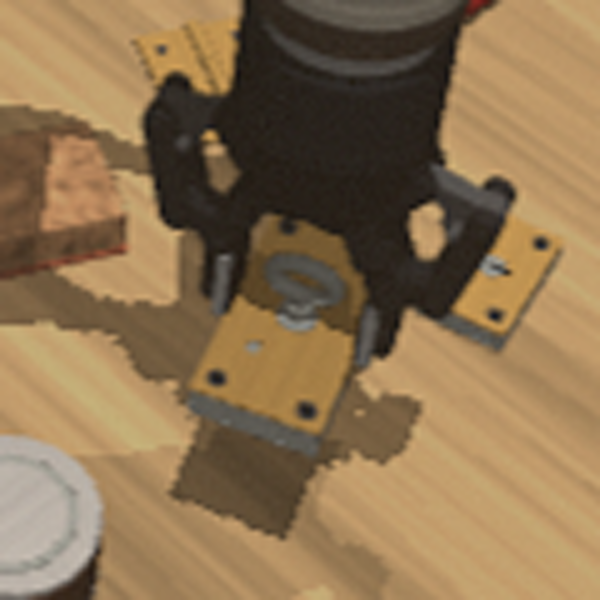

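View pics/w5.png

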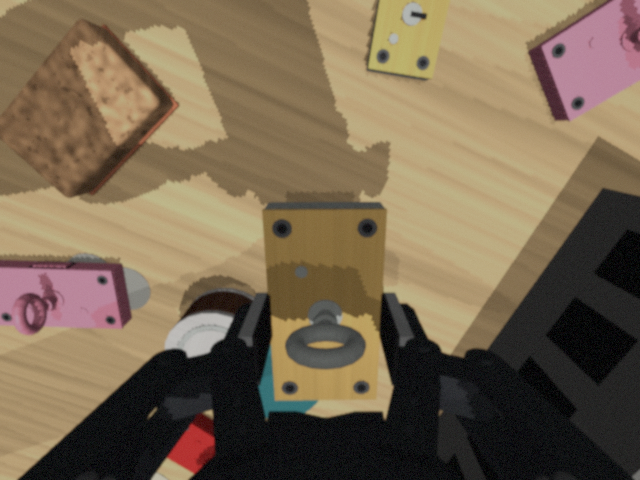

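The lock is held square: opening 0.593 is about 50 mm, and the key stands clear. Next I'll measure the recess in the fixed views.

```bash
python3 - <<'E'
from h import *
for n in('scene','side'):
    c=cam(n); W=cloud(c); z=W[...,2]; im=c['pixels']; hsv=cv2.cvtColor(im,cv2.COLOR_RGB2HSV)
    teal=(hsv[...,0]>80)&(hsv[...,0]<100)&(hsv[...,1]>100)
    face=teal&(abs(z-.044)<.006)
    p=W[face]; print(n,'z',np.median(p[:,2]),p.min(0),p.max(0))
    cs,_=cv2.findContours(face.astype(np.uint8),0,2);k=max(cs,key=cv2.contourArea)
    print(cv2.minAreaRect(np.array([ray(c,u,v,.044)[:2] for u,v in k[:,0]],np.float32)*1000))
    uv=proj(c,[.58,.15,.044]).astype(int); u,v=uv; print(uv)
    cv2.imwrite(f'pics/rec_{n}.png',cv2.resize(im[v-60:v+60,u-80:u+80],None,fx=5,fy=5,interpolation=cv2.INTER_CUBIC)[:,:,::-1])
E
```

```text
scene z 0.044903598448717635 [0.39449373 0.0209291  0.03801707] [0.75075112 0.3273027  0.04958996]
((573.234375, 175.17303466796875), (287.1888122558594, 343.1089782714844), 85.82437133789062)
[439 293]
side z 0.044016636669963874 [ 0.25548714 -0.6766518   0.03830795] [0.73241058 1.44205652 0.04979921]
((567.9110717773438, 172.2327880859375), (286.2001953125, 338.1283874511719), 85.5516357421875)
[284 177]
```

View pics/rec_scene.png

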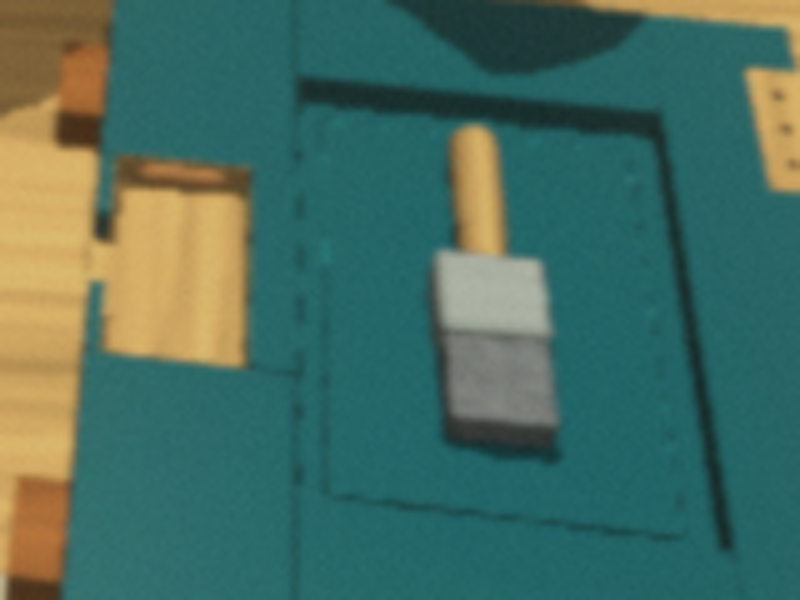

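View pics/rec_side.png

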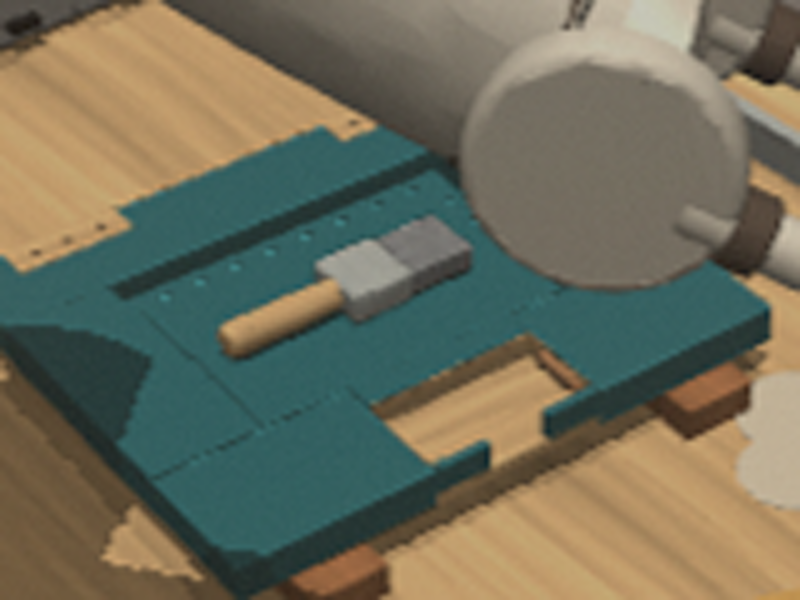

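```bash
python3 - <<'E'
from h import *
c=cam('scene'); 
P=np.array([ray(c,359+u/5,233+v/5,.044)[:2] for u,v in [(118,155),(252,168),(245,368),(102,353)]])*1000
print(P.round(1),P.mean(0),np.linalg.norm(np.roll(P,-1,0)-P,axis=1))
c=cam('side'); 
P=np.array([ray(c,204+u/5,117+v/5,.044)[:2] for u,v in [(370,410),(537,335),(590,388),(435,468)]])*1000
print(P.round(1),P.mean(0),np.linalg.norm(np.roll(P,-1,0)-P,axis=1))
E
```

```text
[[510.5  42.5]
 [513.7  97. ]
 [617.   88.3]
 [614.   34.9]] [563.80072494  65.68049368] [ 54.57568543 103.6235547   53.53201363 103.80712344]
[[510.6  91. ]
 [615.4  80.9]
 [607.4  30. ]
 [507.4  34.6]] [560.20812197  59.13359196] [105.20122955  51.54123358 100.04845664  56.42970505]
```

Request:
send_rows([
  [[-0.6,-0.3,-1.3,0],[-1.2,-0.3,-2.6,0],[-1.9,-0.3,-4,0],[-1.9,-0.3,-4,0],[-1.9,-0.3,-4,0],[-1.9,0,-4,0],[-1.9,0,-4,0],[-1.9,0,-4,0],[-1.9,0,-4,0],[-1.5,0,-3,0]],
])

```text
time_s: 8.05
tool_pos: [0.4614, 0.0538, 0.1404]
ee_rot: [-90.0, 0.0, -156.2]
wrist_force: [0.1, 0.7, -3.1]
grip_width: 0.588
```

Request:
send_rows([
  [[-0.7,0,-1.4,0.05],[0,0,0,0.1],[0,0,0,0.12],[0,0,0,0.12],[0,0,0,0.1],[0,0,0,0],[0,0,0,0],[0,0,0,0]],
])

```text
time_s: 8.85
tool_pos: [0.463, 0.0666, 0.1403]
ee_rot: [-90.0, 0.0, 175.8]
wrist_force: [0.0, 0.1, -2.2]
grip_width: 0.589
```

```bash
python3 - <<'E'
from h import *
delta([.46,.07,.14],-94.5)
c=cam('wrist','pics/w6.png'); print(proj(c,[.562,.063,.044]))
E
```

```text
t 8.85 tcp [463.   66.6 140.3] zang -94.21 rpy [-90.01   0.   175.79] F [ 0.   0.1 -2.2] T [-0.04 -0.05 -0.02] w 0.589 j6 87.5
tool cm [ 0.32  0.03 -0.32] turn rad 0.005
[319.59051633  97.5745323 ]
```

View pics/w6.png

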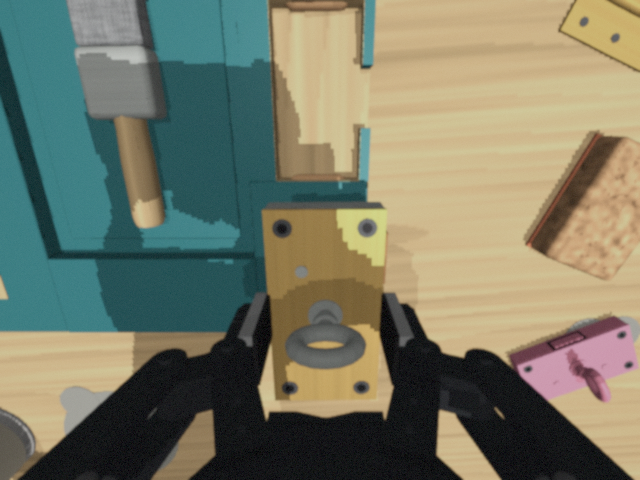

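Request:
send_rows([
  [[2,-1,0,0],[0.5,-1,0,0],[0,0,0,0],[0,0,0,0],[0,0,0,0]],
])

```text
time_s: 9.4
tool_pos: [0.4386, 0.0682, 0.1602]
ee_rot: [-90.0, 0.0, 175.7]
wrist_force: [-0.0, -0.1, -2.9]
grip_width: 0.59
```

```bash
python3 - <<'E'
from h import *
delta([.46,.07,.14],-94.5)
c=cam('wrist','pics/w7.png')
np.savez('w7.npz',**c)
cv2.imwrite('pics/w7z.png',cv2.resize(c['pixels'][0:200,240:400],None,fx=3,fy=3,interpolation=cv2.INTER_CUBIC)[:,:,::-1])
cv2.imwrite('pics/w7l.png',cv2.resize(c['pixels'][190:420,240:410],None,fx=2.6,fy=2.6,interpolation=cv2.INTER_CUBIC)[:,:,::-1])
E
```

```text
t 9.4 tcp [438.6  68.2 160.2] zang -94.31 rpy [-9.0000e+01  1.0000e-02  1.7569e+02] F [-0.  -0.1 -2.9] T [ 0.03 -0.03 -0.04] w 0.59 j6 87.5
tool cm [-2.12  2.02 -0.34] turn rad 0.003
```

View pics/w7z.png

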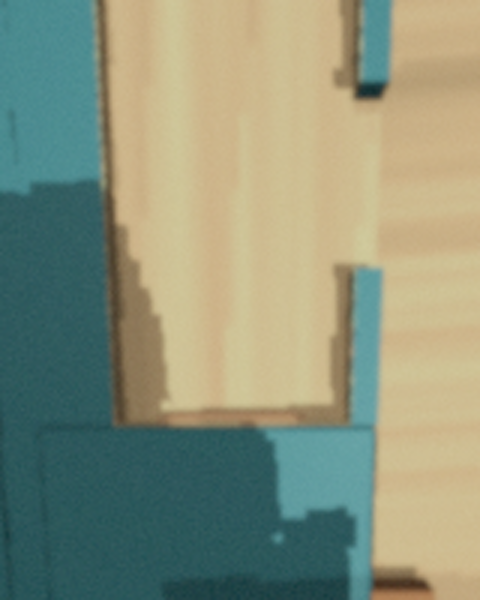

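View pics/w7l.png

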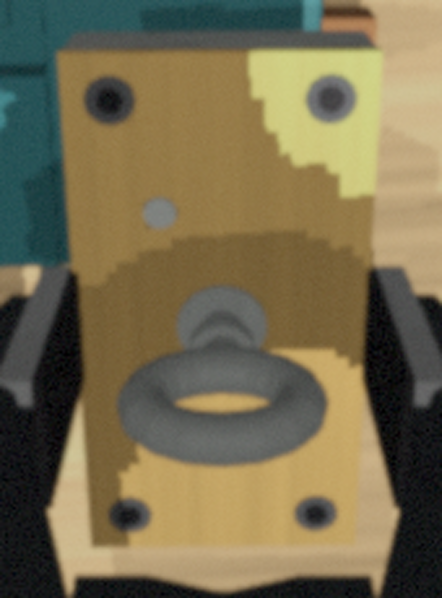

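```bash
cat > m7.py <<'E'
from h import *
c=dict(np.load('w7.npz')); c={k:(v if v.ndim else float(v)) for k,v in c.items()}
s=arm.state(); tcp=s['tool_pos']; Rm=R.from_euler('xyz',s['ee_rot'],degrees=True).as_matrix()
def g(u,v,z=.044): return ray(c,240+u/3,v/3,z)[:2]*1000
nl,nr=g(116,427),g(351,425); print('near end',nl,nr,np.linalg.norm(nl-nr))
a,b=g(99,5),g(115,420); print('left wall',np.degrees(np.arctan2(*(a-b)[::-1])))
e1,e2=g(390,10),g(373,570); print('outer edge ang',np.degrees(np.arctan2(*(e1-e2)[::-1])), e1,e2)
s1,s2=g(357,83),g(353,267); print('slot',s1,s2,np.linalg.norm(s1-s2),(s1+s2)/2)
th=np.radians(-4.3); X=np.array([np.cos(th),np.sin(th)]);Y=np.array([-X[1],X[0]])
for nm,p in dict(nl=nl,nr=nr,a=a,b=b,e1=e1,e2=e2,s1=s1,s2=s2).items(): print(nm,'doorx',(p@X).round(1),'doory',(p@Y).round(1))
W=cloud(c)
for zc in (.1522,):
  L=[ray(c,240+u/2.6,190+v/2.6,zc) for u,v in [(58,50),(380,50),(357,545),(93,545)]]
  L=np.array(L); print((L*1000).round(1)); print('sizes',np.linalg.norm(np.roll(L,-1,0)-L,axis=1)*1000)
  print('centre in tool mm',(Rm.T@(L.mean(0)-tcp)*1000).round(1)); d=L[0]-L[3]; d2=L[1]-L[2]
  print('ang',[np.degrees(np.arctan2(q[1],q[0])).round(2) for q in (d,d2,d+d2)])
print('cap depth z', [W[int(190+v/2.6),int(240+u/2.6),2].round(4) for u,v in [(100,200),(340,150),(180,100)]])
E
python3 m7.py
```

```text
near end [512.4424941   95.50462523] [508.739713    40.78573018] 54.84403398472269
left wall -4.663476303208883
outer edge ang -3.891923962654279 [590.46994877  29.05139223] [474.2956585   36.95490967]
slot [577.89604282  36.41124557] [542.45103408  38.82528716] 35.5271198039587 [560.17353845  37.61826636]
nl doorx 503.8 doory 133.7
nr doorx 504.2 doory 78.8
a doorx 587.5 doory 133.3
b doorx 505.4 doory 133.8
e1 doorx 586.6 doory 73.2
e2 doorx 470.2 doory 72.4
s1 doorx 573.5 doory 79.6
s2 doorx 538.0 doory 79.4
[[490.6  90.5 152.2]
 [486.7  39.6 152.2]
 [387.5  45.7 152.2]
 [391.4  97.3 152.2]]
sizes [51.04474187 99.4616893  51.68936912 99.43154697]
centre in tool mm [-0.6  7.8 -0.1]
ang [np.float64(-3.91), np.float64(-3.54), np.float64(-3.73)]
cap depth z [np.float64(0.1513), np.float64(0.1508), np.float64(0.1518)]
```

Door, slot and end wall agree: recess centre (562.1, 64.5) mm, x axis at -4.3°. The lock sits centred in the tool to within 0.6 mm. I'll move above the recess.

```bash
python3 - <<'E'
from h import *
delta([.5615,.0645,.08],-94.4)
E
```

```text
t 9.45 tcp [438.5  68.2 160. ] zang -94.31 rpy [-9.0000e+01 -1.0000e-02  1.7569e+02] F [-0.1  0.1 -3. ] T [-0.   -0.05  0.01] w 0.589 j6 87.5
tool cm [-12.3    8.    -0.56] turn rad 0.002
```

Request:
send_rows([
  [[-2.3,0,-0.1,0],[-4,0,-0.2,0],[-4,0,-0.2,0],[-2,1,-0.06,0],[0,3,0,0],[0,2,0,0],[0,1.5,0,0],[0,0.5,0,0.002],[0,0,0,0],[0,0,0,0]],
])

```text
time_s: 10.45
tool_pos: [0.5622, 0.0645, 0.0814]
ee_rot: [-90.0, 0.1, 175.6]
wrist_force: [0.0, 0.1, -3.6]
grip_width: 0.586
```

```bash
python3 - <<'E'
from h import *
delta([.5615,.0645,.08],-94.4)
for n in('scene','side'):
    c=cam(n); u,v=proj(c,[.562,.0645,.06]).astype(int)
    cv2.imwrite(f'pics/{n}8.png',cv2.resize(c['pixels'][v-60:v+60,u-80:u+80],None,fx=5,fy=5,interpolation=cv2.INTER_CUBIC)[:,:,::-1])
E
```

```text
t 10.45 tcp [562.2  64.5  81.4] zang -94.42 rpy [-9.0000e+01  1.2000e-01  1.7558e+02] F [ 0.   0.1 -3.6] T [ 0.   -0.   -0.01] w 0.586 j6 88.7
tool cm [0.07 0.14 0.01] turn rad -0.0
```

View pics/scene8.png

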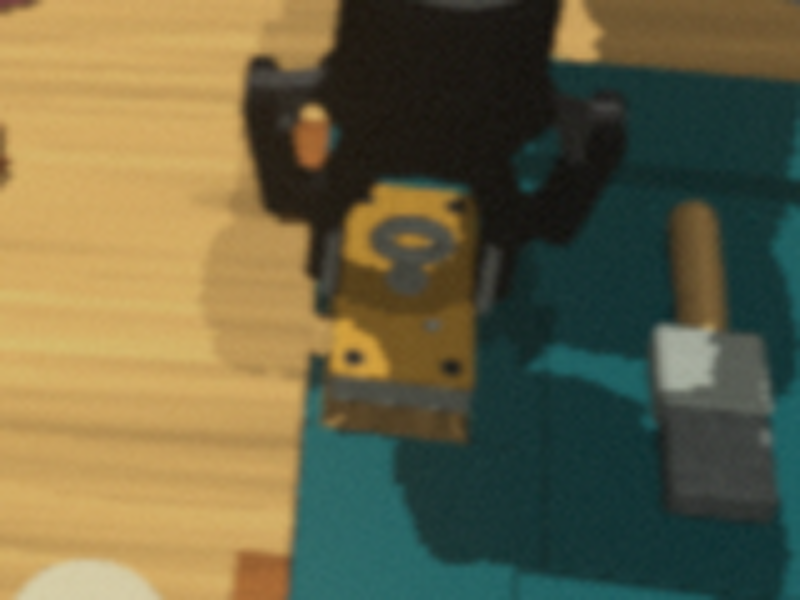

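View pics/side8.png

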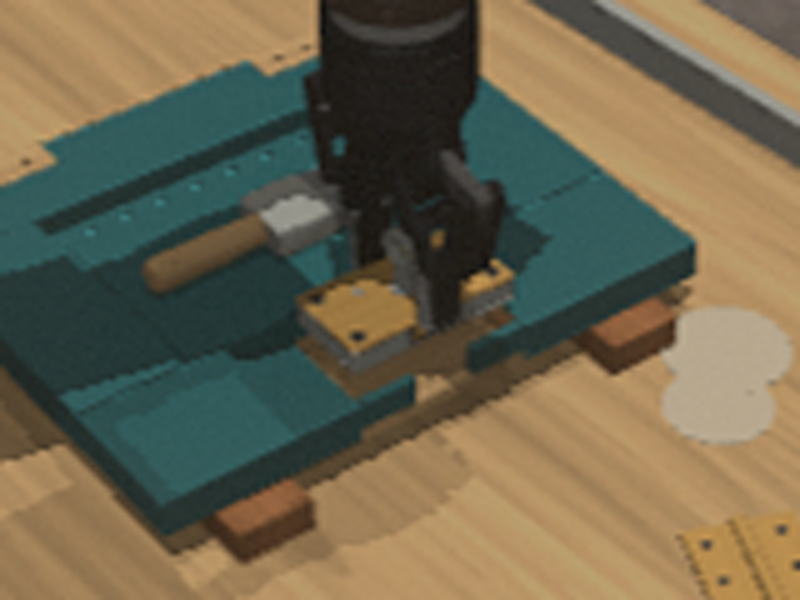

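Request:
send_rows([
  [[0.07,0.5,0,0],[0,0.5,0,0],[0,0.2,0,0],[0,0.2,0,0],[0,0.1,0,0],[0,0,0,0],[0,0,0,0]],
])

```text
time_s: 11.25
tool_pos: [0.5607, 0.0647, 0.0657]
ee_rot: [-90.0, -0.0, 175.6]
wrist_force: [-2.2, 0.8, 2.8]
grip_width: 0.589
```

Request:
send_rows([
  [[0,0.1,0,0],[0,0.1,0,0],[0,0,0,0]],
])

```text
time_s: 11.55
tool_pos: [0.5612, 0.0648, 0.0637]
ee_rot: [-90.0, 0.1, 175.6]
wrist_force: [-0.2, 1.6, 4.0]
grip_width: 0.593
```

```bash
python3 - <<'E'
from h import *
delta([.5615,.0645,.062],-94.4)
for n in('scene','side'):
    c=cam(n); u,v=proj(c,[.562,.0645,.06]).astype(int)
    cv2.imwrite(f'pics/{n}9.png',cv2.resize(c['pixels'][v-50:v+50,u-60:u+60],None,fx=6,fy=6,interpolation=cv2.INTER_CUBIC)[:,:,::-1])
E
```

```text
t 11.55 tcp [561.2  64.8  63.7] zang -94.44 rpy [-9.0020e+01  8.0000e-02  1.7556e+02] F [-0.2  1.6  4. ] T [ 0.26  0.41 -0.07] w 0.593 j6 88.7
tool cm [-0.03  0.17  0.03] turn rad -0.001
```

View pics/scene9.png

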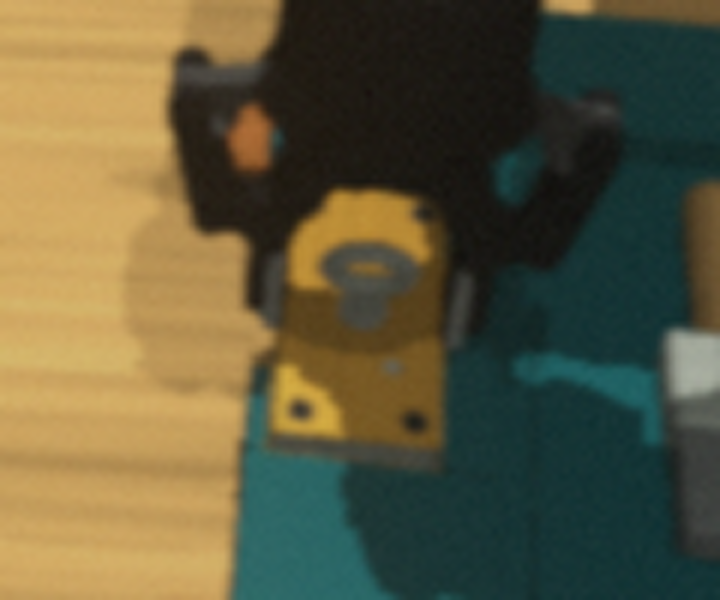

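View pics/side9.png

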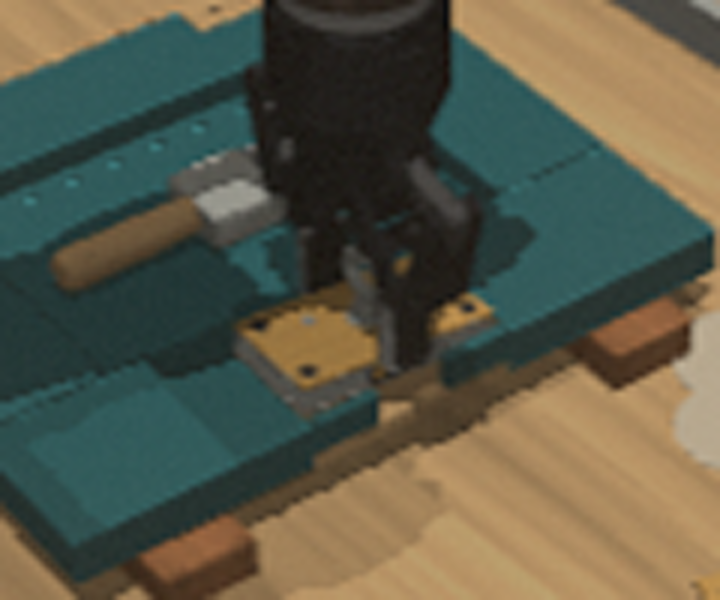

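Request:
send_rows([
  [[0,0.1,0,0],[0,0,0,0],[0,0,0,0]],
])

```text
time_s: 11.95
tool_pos: [0.5613, 0.0648, 0.0627]
ee_rot: [-90.0, 0.1, 175.6]
wrist_force: [0.6, 2.3, 4.3]
grip_width: 0.595
```

```bash
python3 - <<'E'
from h import *
delta([.5615,.0645,.062],-94.4)
c=cam('wrist','pics/w10.png')
cv2.imwrite('pics/w10z.png',cv2.resize(c['pixels'][160:440,200:440],None,fx=2.1,fy=2.1,interpolation=cv2.INTER_CUBIC)[:,:,::-1])
E
```

```text
t 11.95 tcp [561.3  64.8  62.7] zang -94.43 rpy [-9.0020e+01  9.0000e-02  1.7557e+02] F [0.6 2.3 4.3] T [ 0.32  0.32 -0.13] w 0.595 j6 88.7
tool cm [-0.02  0.07  0.02] turn rad -0.001
```

View pics/w10z.png

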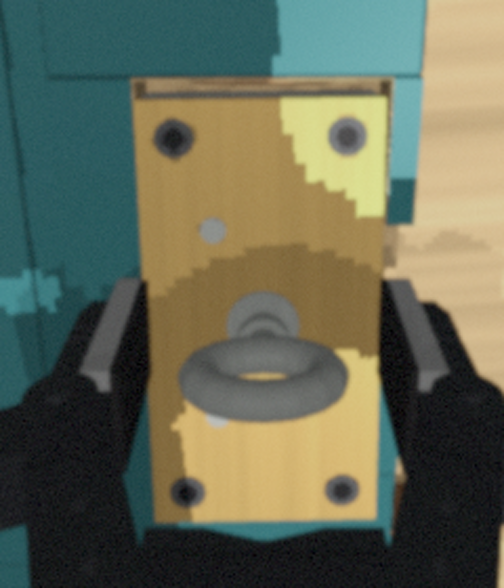

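The lock is in the recess mouth with even margins. It rests on the packings at about 7 N net and presses slightly on the -y wall, so I'll ease it by 0.5 mm, lower a little, and release.

Request:
send_rows([
  [[0,0,-0.05,0],[0,0.05,0,0],[0,0,0,0]],
])

```text
time_s: 12.3
tool_pos: [0.5614, 0.0649, 0.0622]
ee_rot: [-90.0, 0.1, 175.6]
wrist_force: [0.8, 0.6, 5.7]
grip_width: 0.594
```

Request:
send_rows([
  [[0,0,0,0],[0,0,0,0],[0,0,0,0],[0,0,0,0]],
], jaw=-0.5)

```text
time_s: 12.7
tool_pos: [0.5603, 0.0651, 0.0613]
ee_rot: [-90.0, -0.0, 175.6]
wrist_force: [0.2, -0.8, 0.1]
grip_width: 0.751
```

Request:
send_rows([
  [[0,-1,0,0],[0,-3,0,0],[0,-4,0,0],[0,-2,0,0],[0,0,0,0],[0,0,0,0]],
])

```text
time_s: 13.3
tool_pos: [0.5607, 0.0651, 0.1621]
ee_rot: [-90.0, 0.0, 175.6]
wrist_force: [-0.5, -0.1, -1.0]
grip_width: 0.751
```

```bash
python3 - <<'E'
from h import *
delta([.5615,.0645,.062],-94.4)
c=cam('wrist','pics/w11.png'); W=cloud(c); z=W[...,2]
X=np.array([.9972,-.075]);Y=np.array([.075,.9972])
D=(W[...,:2]-[.5621,.0645]); dx=D@X*1000; dy=D@Y*1000
m=(abs(dx)<48)&(abs(dy)<23)&(np.hypot(dx,dy)>18)&(z<.065)
A=np.c_[dx[m],dy[m],np.ones(m.sum())]; k=np.linalg.lstsq(A,z[m]*1000,rcond=None)[0]; print('plane',k,m.sum())
f=(abs(dx)<70)&(abs(dx)>58)&(abs(dy)<25); print('face',np.nanmedian(z[f]))
c=cam('side'); u,v=proj(c,[.562,.0645,.06]).astype(int)
cv2.imwrite('pics/side11.png',cv2.resize(c['pixels'][v-50:v+50,u-60:u+60],None,fx=6,fy=6,interpolation=cv2.INTER_CUBIC)[:,:,::-1])
E
```

```text
t 13.3 tcp [560.7  65.1 162.1] zang -94.42 rpy [-9.0000e+01  4.0000e-02  1.7558e+02] F [-0.5 -0.1 -1. ] T [ 0.04  0.   -0.02] w 0.751 j6 88.8
tool cm [-0.08 10.01  0.06] turn rad -0.0
plane [-1.75785361e-01 -3.21701300e-03  5.10317616e+01] 6084
face 0.04355973023334988
```

View pics/w11.png

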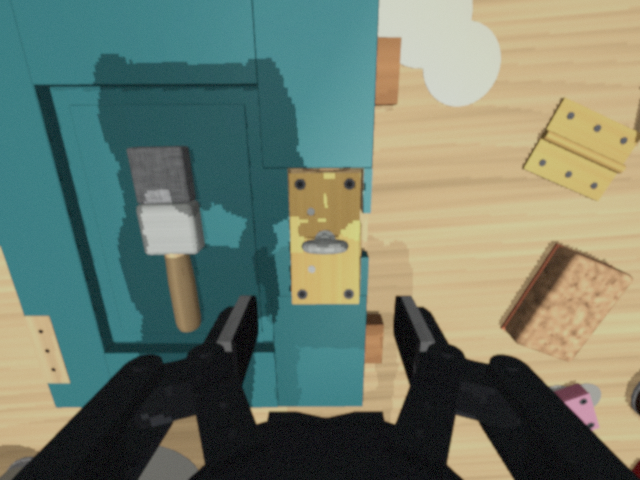

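View pics/side11.png

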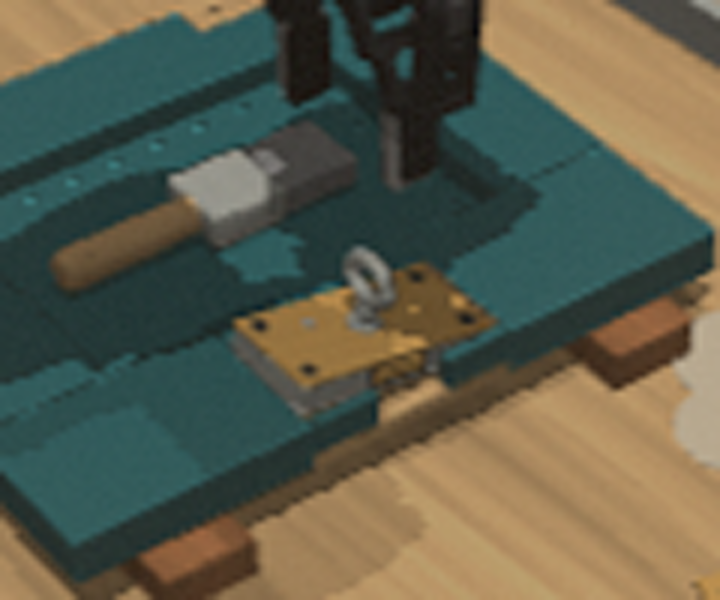

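The lock settled tilted: the +x end has already dropped past its packing and the -x end stands about 16 mm up. I'll check whether the -x end is still inside the recess before pressing.

```bash
python3 - <<'E'
from h import *
X=np.array([.9972,-.075]);Y=np.array([.075,.9972])
c=cam('wrist'); W=cloud(c); z=W[...,2]
cv2.imwrite('pics/w12z.png',cv2.resize(c['pixels'][150:330,260:400],None,fx=4,fy=4,interpolation=cv2.INTER_CUBIC)[:,:,::-1])
def d(p): q=(p[:2]-[.5621,.0645]); return np.round([q@X*1000,q@Y*1000,p[2]*1000],1)
hsv=cv2.cvtColor(c['pixels'],cv2.COLOR_RGB2HSV)
br=((hsv[...,0]>=15)&(hsv[...,0]<=33)&(hsv[...,1]>90))
D=W[...,:2]-[.5621,.0645]; dx=D@X*1000;dy=D@Y*1000
m=br&(abs(dx)<60)&(abs(dy)<30)&(z>.038)&(z<.064)&(abs(z*1000-(51-.176*dx))<3)
print([np.percentile(dx[m],[0.3,99.7]),np.percentile(dy[m],[.3,99.7])])
i=m&(dx<-40);j=m&(dx>40); print(np.percentile(dy[i],[1,99]),np.percentile(dy[j],[1,99]))
c=cam('scene');W=cloud(c); u,v=proj(c,[.562,.0645,.06]).astype(int)
cv2.imwrite('pics/scene12.png',cv2.resize(c['pixels'][v-50:v+50,u-60:u+60],None,fx=6,fy=6,interpolation=cv2.INTER_CUBIC)[:,:,::-1])
E
```

```text
[array([-49.18057334,  48.56116006]), array([-25.20796132,  27.05875192])]
[-24.26796414  26.47195143] [-24.41778002  27.8106167 ]
```

View pics/w12z.png

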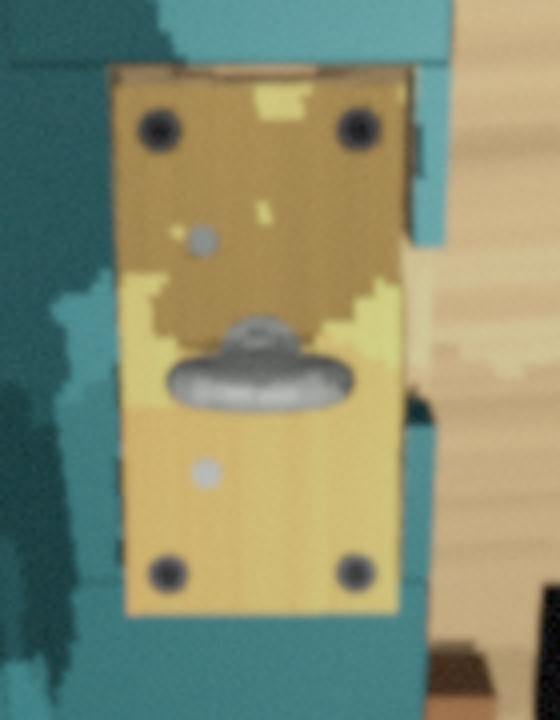

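View pics/scene12.png

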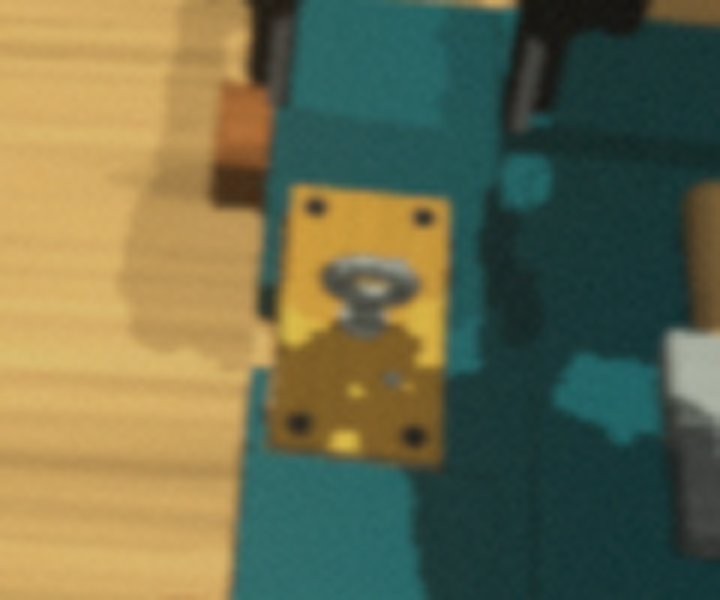

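The -x end's underside edge works out at x ≈ -52, z ≈ 44, so it sits on the rim of the wood. I'll nudge that end face towards +x by 1–2 mm with the shut fingers, then press it down.

Request:
send_rows([
  [[3,0,0,0],[3.7,0,0,0],[0,3,0,0],[0,3,0,0],[0,1.5,0,0],[0,0,0,0],[0,0,0,0],[0,0,0,0]],
], jaw=1, newtons=40)

```text
time_s: 14.3
tool_pos: [0.4947, 0.0702, 0.0878]
ee_rot: [-90.0, 0.1, 175.6]
wrist_force: [0.3, 0.2, 0.1]
grip_width: -0.001
```

```bash
cat >> h.py <<'E'
X=np.array([.9972,-.075]);Y=np.array([.075,.9972]); C=np.array([.5621,.0645])
def W2(dx,dy,z): p=C+(dx*X+dy*Y)/1000; return [p[0],p[1],z/1000]
def dd():
    q=arm.state()['tool_pos']; e=q[:2]-C; print('door mm',(e@X*1000).round(1),(e@Y*1000).round(1),(q[2]*1000).round(1))
def snap(n,f,z=.05,h=50,w=60,k=6):
    c=cam(n); u,v=proj(c,[.562,.0645,z]).astype(int)
    cv2.imwrite(f,cv2.resize(c['pixels'][v-h:v+h,u-w:u+w],None,fx=k,fy=k,interpolation=cv2.INTER_CUBIC)[:,:,::-1])
E
python3 - <<'E'
from h import *
dd(); delta(W2(-68,0.5,65),-94.3)
snap('side','pics/side13.png',.06)
E
```

```text
door mm -67.6 0.7 87.8
t 14.3 tcp [494.7  70.2  87.8] zang -94.42 rpy [-9.0000e+01  1.0000e-01  1.7558e+02] F [0.3 0.2 0.1] T [-0.    0.05  0.02] w -0.001 j6 88.6
tool cm [0.04 2.28 0.02] turn rad -0.002
```

View pics/side13.png

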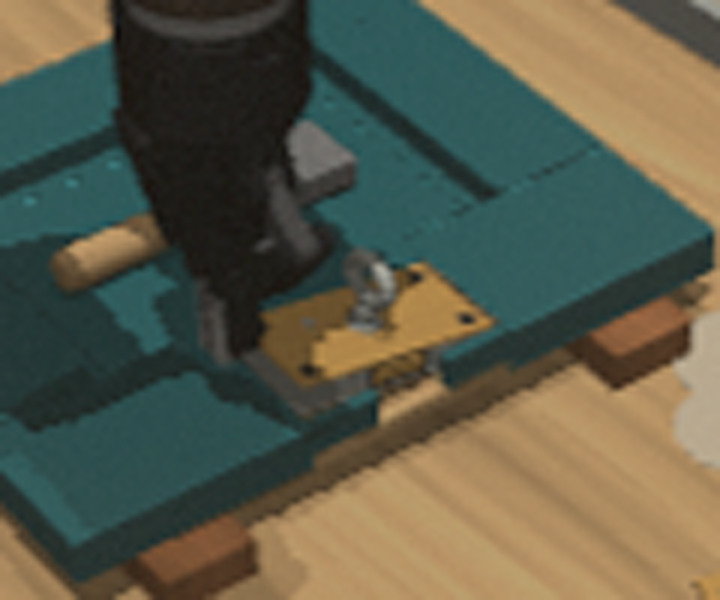

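Request:
send_rows([
  [[0,1,0,0],[0,1,0,0],[0,0.2,0,0],[0,0,0,0],[-0.2,0,0,0],[-0.2,0,0,0],[0,0,0,0]],
])

```text
time_s: 15.05
tool_pos: [0.4985, 0.0699, 0.0652]
ee_rot: [-90.0, 0.1, 175.6]
wrist_force: [0.2, -0.4, -0.3]
grip_width: -0.002
```

Request:
send_rows([
  [[-0.1,0,0,0],[-0.1,0,0,0],[0,0,0,0]],
])

```text
time_s: 15.35
tool_pos: [0.5, 0.0698, 0.0649]
ee_rot: [-90.0, 0.0, 175.6]
wrist_force: [0.6, 0.0, 0.0]
grip_width: 0.001
```

```bash
python3 - <<'E'
from h import *
dd(); delta(W2(-62,0.5,65),-94.3)
E
```

```text
door mm -62.3 0.7 64.9
t 15.35 tcp [500.   69.8  64.9] zang -94.42 rpy [-9.0000e+01  1.0000e-02  1.7558e+02] F [0.6 0.  0. ] T [-0.04 -0.03 -0.03] w 0.001 j6 88.6
tool cm [-0.03 -0.01  0.02] turn rad -0.002
```

Request:
send_rows([
  [[-0.1,0,0,0],[0,0,0,0]],
])

```text
time_s: 15.55
tool_pos: [0.5006, 0.0698, 0.0647]
ee_rot: [-90.0, -0.0, 175.6]
wrist_force: [-1.6, 0.1, 1.2]
grip_width: -0.0
```

Request:
send_rows([
  [[-0.1,0,0,0],[0,0,0,0]],
])

```text
time_s: 15.75
tool_pos: [0.5019, 0.0697, 0.0648]
ee_rot: [-90.0, 0.0, 175.6]
wrist_force: [-1.1, -0.1, 0.2]
grip_width: 0.001
```

```bash
python3 - <<'E'
from h import *
dd(); delta(W2(-62,0.5,65),-94.3)
snap('side','pics/side14.png',.06)
E
```

```text
door mm -60.4 0.7 64.8
t 15.75 tcp [501.9  69.7  64.8] zang -94.43 rpy [-9.0000e+01  1.0000e-02  1.7557e+02] F [-1.1 -0.1  0.2] T [0.09 0.1  0.07] w 0.001 j6 88.6
tool cm [ 0.16 -0.02  0.02] turn rad -0.002
```

View pics/side14.png

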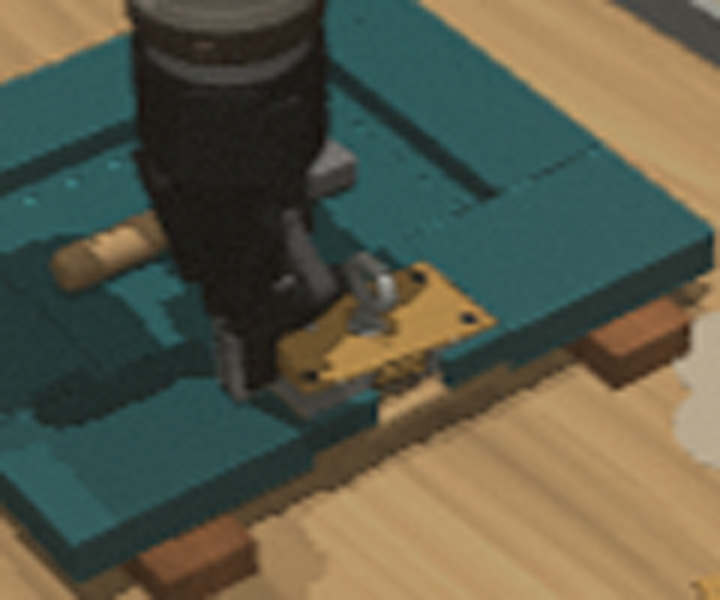

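Request:
send_rows([
  [[-0.1,0,0,0],[0,0,0,0]],
])

```text
time_s: 16.0
tool_pos: [0.5022, 0.0697, 0.0645]
ee_rot: [-90.0, -0.1, 175.6]
wrist_force: [-2.7, 0.2, 1.0]
grip_width: 0.007
```

Request:
send_rows([
  [[0.5,-1,0,0],[0,-3,0,0],[0,-3,0,0],[0,0,0,0],[0,0,0,0]],
])

```text
time_s: 16.5
tool_pos: [0.4988, 0.0699, 0.1362]
ee_rot: [-90.0, 0.2, 175.6]
wrist_force: [0.1, -0.5, -0.8]
grip_width: -0.003
```

```bash
cat >> h.py <<'E'
def capfit(n='wrist'):
    c=cam(n); W=cloud(c); z=W[...,2]*1000
    D=W[...,:2]-C; dx=D@X*1000; dy=D@Y*1000
    hsv=cv2.cvtColor(c['pixels'],cv2.COLOR_RGB2HSV)
    br=((hsv[...,0]>=15)&(hsv[...,0]<=33)&(hsv[...,1]>90))
    m=br&(abs(dx)<48)&(abs(dy)<23)&(np.hypot(dx,dy)>12)&(z<70)&(z>35)
    for _ in range(4):
        k=np.linalg.lstsq(np.c_[dx[m],dy[m],np.ones(m.sum())],z[m],rcond=None)[0]
        r=z-(k[0]*dx+k[1]*dy+k[2]); m=br&(abs(dx)<60)&(abs(dy)<32)&(abs(r)<2.5)
    f=(abs(dy)<22)&(abs(dx)>58)&(abs(dx)<75)
    print(n,'cap plane',k.round(3),'n',m.sum(),'ends z',(k[2]-50*k[0]).round(1),(k[2]+50*k[0]).round(1),'x',np.percentile(dx[m],[.3,99.7]).round(1),'y',np.percentile(dy[m],[.3,99.7]).round(1),'face',np.nanmedian(z[f]).round(1))
E
python3 - <<'E'
from h import *
dd(); delta(W2(-62,0.5,65),-94.3)
capfit('wrist');capfit('scene'); snap('side','pics/side15.png',.06)
E
```

```text
door mm -63.5 0.7 136.2
t 16.5 tcp [498.8  69.9 136.2] zang -94.42 rpy [-90.     0.2  175.58] F [ 0.1 -0.5 -0.8] T [ 0.   -0.03  0.03] w -0.003 j6 88.6
tool cm [-0.13  7.12  0.02] turn rad -0.002
wrist cap plane [-0.121 -0.    49.447] n 11901 ends z 55.5 43.4 x [-48.6  49.8] y [-24.8  27. ] face 43.9
scene cap plane [-1.1800e-01 -4.0000e-03  5.0701e+01] n 934 ends z 56.6 44.8 x [-49.1  51.4] y [-24.2  27.5] face 47.0
```

View pics/side15.png

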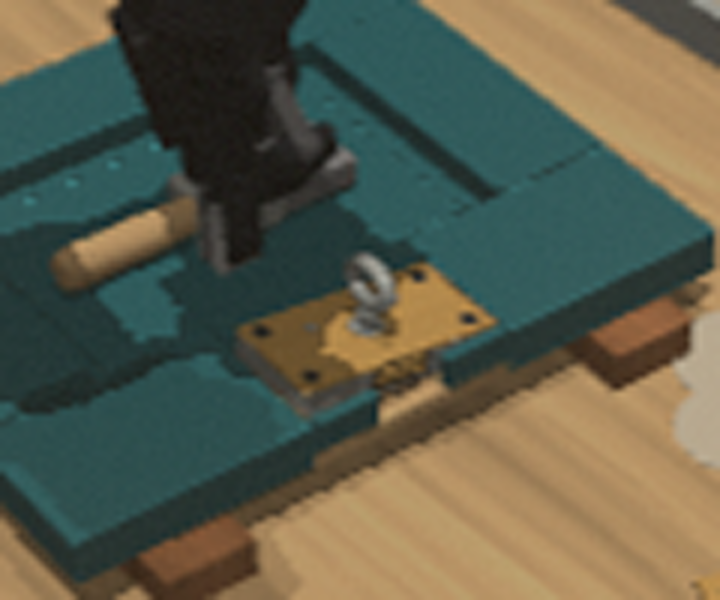

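The nudge worked. The -x end now sits about 11 mm proud on its packing with clearance at the rim, and the +x end is flush. Pressing down near the -x end.

Request:
send_rows([
  [[-2.5,0,0,0],[0,3,0,0],[0,2.5,0,0],[0,0.5,0,0],[0,0.2,0,0],[0,0.2,0,0],[0,0.2,0,0],[0,0,0,0]],
])

```text
time_s: 17.45
tool_pos: [0.5232, 0.0681, 0.0695]
ee_rot: [-90.0, 0.1, 175.6]
wrist_force: [-0.6, 0.9, 2.1]
grip_width: 0.006
```

Request:
send_rows([
  [[0,0.15,0,0],[0,0.15,0,0],[0,0,0,0]],
])

```text
time_s: 17.75
tool_pos: [0.5227, 0.0681, 0.0655]
ee_rot: [-90.0, -0.0, 175.6]
wrist_force: [-1.0, 0.5, -0.6]
grip_width: -0.003
```

Request:
send_rows([
  [[0,0.15,0,0],[0,0.15,0,0],[0,0,0,0]],
])

```text
time_s: 18.05
tool_pos: [0.5226, 0.0681, 0.0624]
ee_rot: [-90.0, -0.0, 175.6]
wrist_force: [0.8, -0.3, 0.7]
grip_width: 0.002
```

Request:
send_rows([
  [[0,0.1,0,0],[0,0,0,0]],
])

```text
time_s: 18.25
tool_pos: [0.5227, 0.0681, 0.0617]
ee_rot: [-90.0, -0.0, 175.6]
wrist_force: [-0.4, -0.0, -1.1]
grip_width: -0.004
```

Request:
send_rows([
  [[0,0.1,0,0],[0,0,0,0]],
])

```text
time_s: 18.45
tool_pos: [0.5229, 0.0681, 0.0611]
ee_rot: [-90.0, 0.0, 175.6]
wrist_force: [-1.5, 0.1, 3.4]
grip_width: -0.004
```

```bash
python3 - <<'E'
from h import *
dd(); delta(W2(-38,0.5,61),-94.3)
capfit('wrist'); snap('side','pics/side16.png',.06)
E
```

```text
door mm -39.3 0.6 61.1
t 18.45 tcp [522.9  68.1  61.1] zang -94.42 rpy [-9.0000e+01  1.0000e-02  1.7558e+02] F [-1.5  0.1  3.4] T [-0.04  0.11  0.02] w -0.004 j6 88.7
tool cm [-0.13  0.01  0.01] turn rad -0.002
wrist cap plane [ 1.000e-03 -2.000e-03  4.352e+01] n 16858 ends z 43.5 43.6 x [-49.9  49.8] y [-24.8  27.9] face 43.6
```

View pics/side16.png

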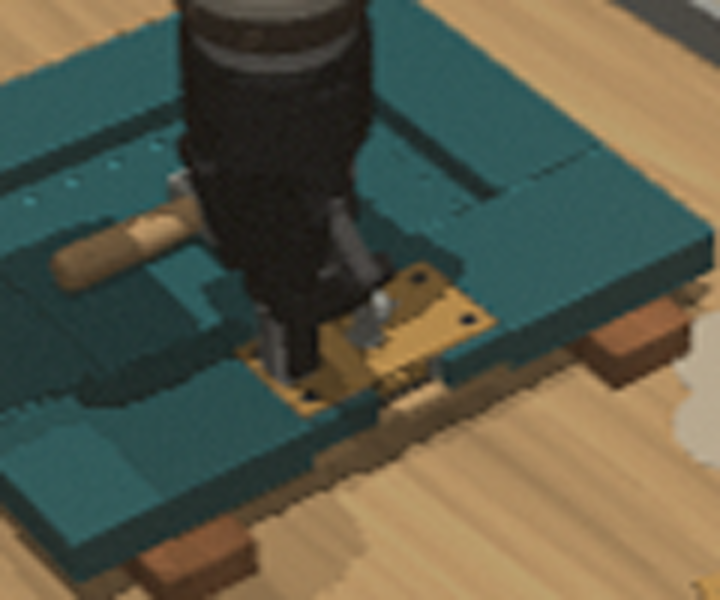

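The lock is level and flush: cap ends 43.5/43.6, face 43.6. I'll make sure with a firmer press at each end.

Request:
send_rows([
  [[0,0.15,0,0],[0,0.1,0,0],[0,0,0,0]],
])

```text
time_s: 18.85
tool_pos: [0.523, 0.0681, 0.061]
ee_rot: [-90.0, -0.1, 175.6]
wrist_force: [-9.9, 0.4, 24.0]
grip_width: -0.006
```

Request:
send_rows([
  [[0,-2,0,0],[0,-4,0,0],[-4,0,0,0],[-3.6,0,0,0],[0,3,0,0],[0,2,0,0],[0,0.5,0,0],[0,0,0,0]],
])

```text
time_s: 19.65
tool_pos: [0.5978, 0.0623, 0.0626]
ee_rot: [-90.0, -0.1, 175.6]
wrist_force: [0.8, -0.6, 0.1]
grip_width: 0.001
```

```bash
python3 - <<'E'
from h import *
dd(); delta(W2(38,0.5,61),-94.3)
E
```

```text
door mm 35.8 0.5 62.6
t 19.65 tcp [597.8  62.3  62.6] zang -94.42 rpy [-9.0000e+01 -1.1000e-01  1.7558e+02] F [ 0.8 -0.6  0.1] T [0.   0.03 0.04] w 0.001 j6 88.9
tool cm [-0.22  0.16 -0.  ] turn rad -0.002
```

Request:
send_rows([
  [[0,0.15,0,0],[0,0.15,0,0],[0,0.1,0,0],[0,0,0,0]],
])

```text
time_s: 20.05
tool_pos: [0.5991, 0.0622, 0.061]
ee_rot: [-90.0, 0.1, 175.6]
wrist_force: [-3.7, 0.5, 7.5]
grip_width: -0.001
```

Request:
send_rows([
  [[0,-2,0,0],[0,-4,0,0],[3.6,-2,0,0],[0,0,0,0],[0,0,0,0],[0,0,0,0]],
], jaw=-0.5)

```text
time_s: 20.65
tool_pos: [0.5628, 0.0649, 0.1386]
ee_rot: [-90.0, -0.0, 175.6]
wrist_force: [0.4, 0.0, -0.2]
grip_width: 0.749
```

```bash
python3 - <<'E'
from h import *
dd(); delta(W2(0,0.5,140),-4.3)
capfit('wrist'); capfit('side')
c=cam('wrist'); W=cloud(c); z=W[...,2]*1000; D=W[...,:2]-C; dx=D@X*1000; dy=D@Y*1000
m=(z>55)&(z<82)&(np.hypot(dx,dy)<25); p=np.c_[dx[m],dy[m],z[m]]; print('key',p.mean(0),p.min(0),p.max(0))
snap('side','pics/side17.png',.06)
cv2.imwrite('pics/w17.png',cv2.resize(c['pixels'][150:400,220:430],None,fx=2.4,fy=2.4)[:,:,::-1])
E
```

```text
door mm 0.7 0.5 138.6
t 20.65 tcp [562.8  64.9 138.6] zang -94.43 rpy [-9.0000e+01 -3.0000e-02  1.7557e+02] F [ 0.4  0.  -0.2] T [-0.03  0.04  0.04] w 0.749 j6 88.8
tool cm [ 0.07 -0.14 -0.  ] turn rad -1.573
wrist cap plane [ 1.0000e-03 -1.0000e-03  4.3534e+01] n 8178 ends z 43.5 43.6 x [-50.3  49.9] y [-24.8  27.2] face 43.6
side cap plane [-3.0000e-03  7.0000e-03  4.3718e+01] n 414 ends z 43.9 43.6 x [-52.2  51. ] y [-27.3  28.5] face 43.7
key [ 1.64495119  1.18615266 69.90673555] [ -3.36881727 -14.58526511  55.35576349] [ 4.43419411 17.05538017 78.8869663 ]
```

View pics/side17.png

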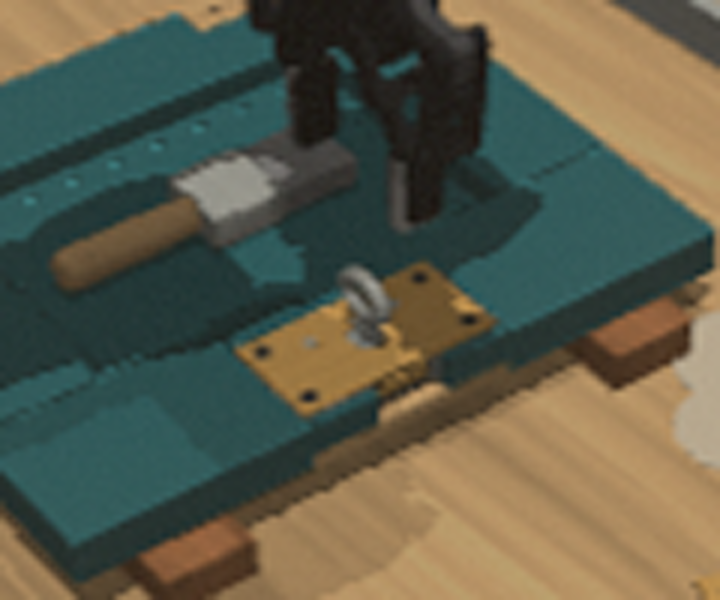

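View pics/w17.png

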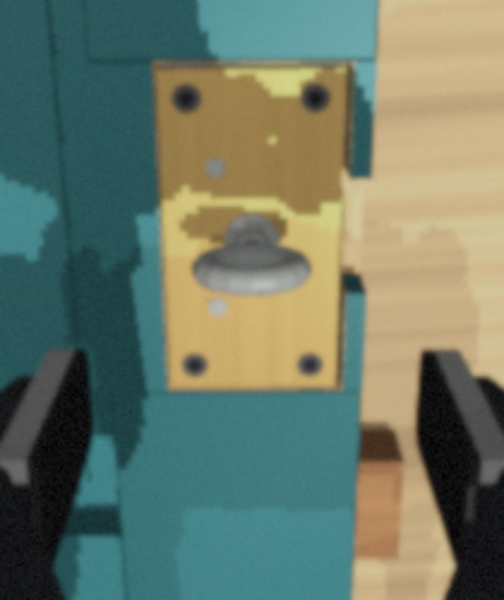

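Flush and packed in; the key axis is at (0, 1.2) in door mm. I'll turn the tool 90° so the jaws close across the bow's 8 mm thickness.

Request:
send_rows([
  [[0,0,0,-0.14],[0,0,0,-0.14],[0,0,0,-0.14],[0,0,0,-0.14],[0,0,0,-0.14],[0,0,0,-0.14],[0,0,0,-0.14],[0,0,0,-0.14],[0,0,0,-0.14],[0,0,0,-0.14]],
])

```text
time_s: 21.85
tool_pos: [0.5628, 0.0649, 0.1387]
ee_rot: [-90.0, -0.0, -103.9]
wrist_force: [-0.2, -1.1, 0.2]
grip_width: 0.749
```

Request:
send_rows([
  [[0,0,0,-0.14],[0,0,0,-0.033],[0,0,0,0],[0,0,0,0]],
])

```text
time_s: 22.25
tool_pos: [0.5627, 0.065, 0.1389]
ee_rot: [-90.0, -0.0, -94.4]
wrist_force: [-0.1, 0.4, 0.7]
grip_width: 0.747
```

```bash
python3 - <<'E'
from h import *
dd(); delta(W2(0,1.2,67),-4.3)
c=cam('wrist','pics/w18.png'); W=cloud(c); z=W[...,2]*1000; D=W[...,:2]-C; dx=D@X*1000; dy=D@Y*1000
m=(z>55)&(z<82)&(np.hypot(dx,dy)<25); p=np.c_[dx[m],dy[m],z[m]]; print('key',p.mean(0),p.min(0),p.max(0))
capfit('wrist')
E
```

```text
door mm 0.6 0.5 138.9
t 22.25 tcp [562.7  65.  138.9] zang -4.36 rpy [-90.03  -0.   -94.36] F [-0.1  0.4  0.7] T [ 0.05 -0.01  0.05] w 0.747 j6 -1.3
tool cm [-0.07  7.19 -0.05] turn rad -0.001
key [ 0.20509266  4.76732992 74.4746735 ] [ -3.35417706 -13.33730607  61.99079769] [ 3.75872688 17.34434355 78.8758258 ]
wrist cap plane [ 1.000e-03 -1.000e-03  4.365e+01] n 8482 ends z 43.6 43.7 x [-50.3  49.9] y [-25.   27.1] face 192.5
```

View pics/w18.png

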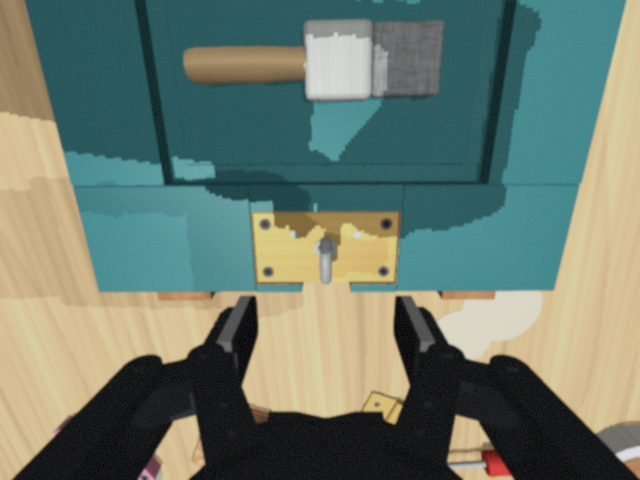

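Jaws are lined up across the key. Descending and gripping the bow.

Request:
send_rows([
  [[-0.08,2,-0.05,0],[0,2.5,0,0],[0,2,0,0],[0,0.7,0,0],[0,0,0,0],[0,0,0,0]],
], jaw=0.2)

```text
time_s: 22.95
tool_pos: [0.563, 0.0658, 0.0683]
ee_rot: [-89.9, -0.0, -94.3]
wrist_force: [-0.7, -0.1, 1.0]
grip_width: 0.401
```

Request:
send_rows([
  [[0,0,0,0],[0,0,0,0],[0,0,0,0],[0,0,0,0],[0,0,0,0]],
], jaw=1, newtons=30)

```text
time_s: 23.45
tool_pos: [0.563, 0.0658, 0.0686]
ee_rot: [-89.9, -0.0, -94.3]
wrist_force: [-1.4, -0.3, 6.3]
grip_width: 0.086
```

```bash
python3 - <<'E'
from h import *
dd(); delta(W2(0,1.3,67),-84.5)
snap('side','pics/side19.png',.06)
E
```

```text
door mm 0.8 1.3 68.6
t 23.45 tcp [563.   65.8  68.6] zang -4.29 rpy [-8.989e+01 -1.000e-02 -9.429e+01] F [-1.4 -0.3  6.3] T [-0.    0.3  -0.02] w 0.086 j6 -1.3
tool cm [ 0.    0.16 -0.08] turn rad 1.4
```

View pics/side19.png

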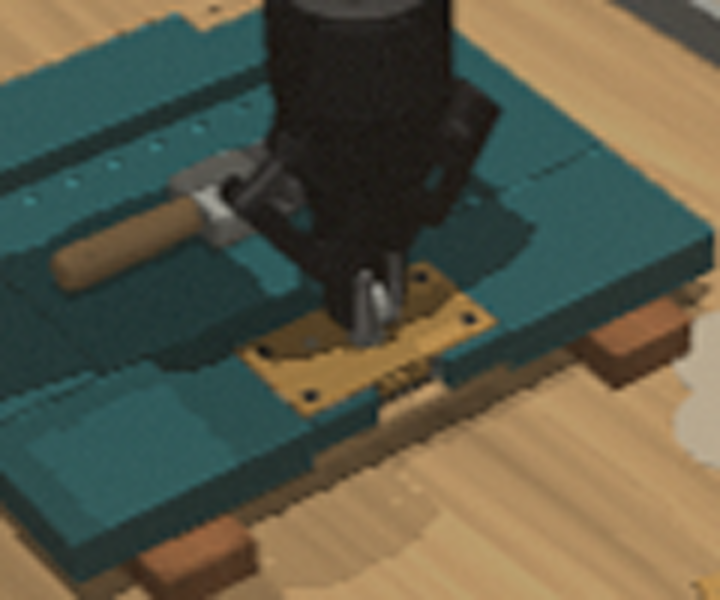

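The bow is gripped (opening about 7.5 mm). Turning clockwise, watching the torque.

Request:
send_rows([
  [[0,0,0,0.05],[0,0,0,0.1],[0,0,0,0.1],[0,0,0,0.1],[0,0,0,0.1],[0,0,0,0.1],[0,0,0,0.1],[0,0,0,0.05],[0,0,0,0]],
])

```text
time_s: 24.4
tool_pos: [0.5632, 0.0657, 0.0686]
ee_rot: [-89.9, 0.1, -134.5]
wrist_force: [-1.9, -0.5, 5.2]
grip_width: 0.086
```

```bash
python3 - <<'E'
from h import *
dd(); delta(W2(0.8,1.3,68),-84.5)
E
```

```text
door mm 1.0 1.3 68.6
t 24.4 tcp [563.2  65.7  68.6] zang -44.47 rpy [-8.9900e+01  7.0000e-02 -1.3447e+02] F [-1.9 -0.5  5.2] T [-0.09  0.17 -0.09] w 0.086 j6 38.9
tool cm [ 0.01  0.06 -0.01] turn rad 0.699
```

Request:
send_rows([
  [[0,0,0,0.1],[0,0,0,0.1],[0,0,0,0.1],[0,0,0,0.1],[0,0,0,0.1],[0,0,0,0.1],[0,0,0,0.05],[0,0,0,0]],
])

```text
time_s: 25.2
tool_pos: [0.5632, 0.0656, 0.0686]
ee_rot: [-90.0, 0.1, -171.7]
wrist_force: [-0.9, -0.5, 5.9]
grip_width: 0.087
```

Request:
send_rows([
  [[0,0,0,0.04],[0,0,0,0.03],[0,0,0,0],[0,0,0,0]],
])

```text
time_s: 25.6
tool_pos: [0.5633, 0.0656, 0.0686]
ee_rot: [-90.0, 0.1, -175.6]
wrist_force: [-0.9, -0.5, 5.4]
grip_width: 0.089
```

```bash
python3 - <<'E'
from h import *
dd(); delta(W2(0.8,1.3,68),-84.5)
snap('side','pics/side20.png',.06)
E
```

```text
door mm 1.1 1.2 68.6
t 25.6 tcp [563.3  65.6  68.6] zang -85.62 rpy [-8.9950e+01  1.3000e-01 -1.7562e+02] F [-0.9 -0.5  5.4] T [-0.12  0.11  0.23] w 0.089 j6 80.1
tool cm [ 0.03  0.06 -0.01] turn rad -0.02
```

View pics/side20.png

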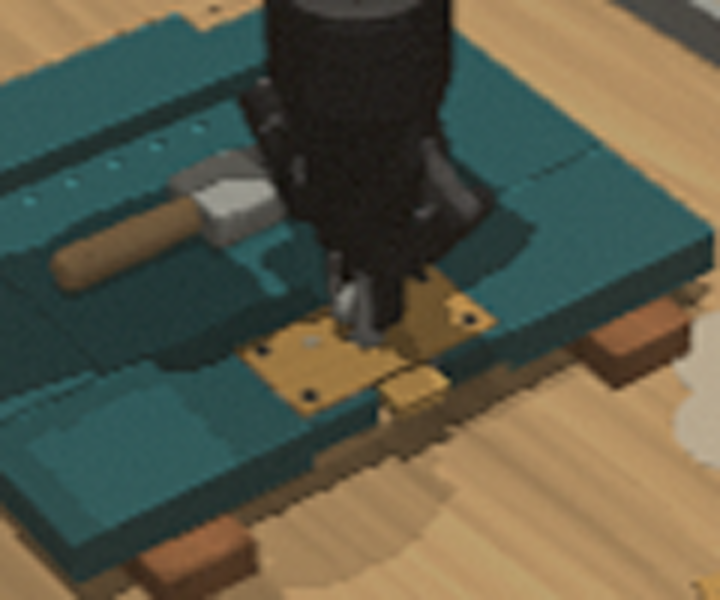

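The bolt now stands out through the slot and the torque jumped to 0.23 N m, so it's at the stop. One small extra nudge, then release and look.

Request:
send_rows([
  [[0,0,0,0.03],[0,0,0,0],[0,0,0,0]],
])

```text
time_s: 25.95
tool_pos: [0.5632, 0.0655, 0.0686]
ee_rot: [-89.9, 0.1, -177.3]
wrist_force: [-0.8, -1.1, 4.9]
grip_width: 0.09
```

```bash
python3 - <<'E'
from h import *
delta(W2(0.8,1.3,68),-84.5)
E
```

```text
t 25.95 tcp [563.2  65.5  68.6] zang -87.28 rpy [-8.9930e+01  1.2000e-01 -1.7728e+02] F [-0.8 -1.1  4.9] T [-0.1   0.18  0.54] w 0.09 j6 81.8
tool cm [ 0.02  0.06 -0.02] turn rad -0.049
```

Request:
send_rows([
  [[0,0,0,-0.03],[0,0,0,0],[0,0,0,0],[0,0,0,0],[0,0,0,0]],
], jaw=0.2)

```text
time_s: 26.45
tool_pos: [0.5621, 0.0658, 0.0671]
ee_rot: [-90.0, -0.0, -175.7]
wrist_force: [-0.6, 1.2, 0.3]
grip_width: 0.395
```

Request:
send_rows([
  [[0,-2,0,0],[0,-4,0,0],[0,-4,0,0],[0,0,0,0],[0,0,0,0],[0,0,0,0]],
])

```text
time_s: 27.05
tool_pos: [0.5612, 0.0659, 0.1658]
ee_rot: [-90.0, -0.1, -175.7]
wrist_force: [0.4, 0.2, -0.4]
grip_width: 0.4
```

```bash
python3 - <<'E'
from h import *
dd(); delta(W2(0.8,1.3,168),-84.5)
capfit('wrist'); capfit('side')
c=cam('wrist','pics/w21.png'); np.savez('w21.npz',**c); W=cloud(c); z=W[...,2]*1000; D=W[...,:2]-C; dx=D@X*1000; dy=D@Y*1000
m=(z>56)&(z<82)&(np.hypot(dx,dy)<25); p=np.c_[dx[m],dy[m]].astype(np.float32); r=cv2.fitLine(p,2,0,.01,.01).ravel(); print('key line ang from door x',np.degrees(np.arctan2(r[1],r[0])),p.min(0),p.max(0))
b=(dy<-35.5)&(dy>-60)&(abs(dx)<25)&(z>25)&(z<43); print('bolt',b.sum(),'minY',np.percentile(dy[b],[0,1,5]) if b.any() else 0,'x',dx[b].min(),dx[b].max(),np.median(z[b]))
cv2.imwrite('pics/w21z.png',cv2.resize(c['pixels'][150:380,240:400],None,fx=2.6,fy=2.6)[:,:,::-1])
snap('side','pics/side21.png',.05)
cam('scene','pics/scene21.png')
E
```

```text
door mm -1.0 1.3 165.8
t 27.05 tcp [561.2  65.9 165.8] zang -85.66 rpy [-9.0030e+01 -1.5000e-01 -1.7566e+02] F [ 0.4  0.2 -0.4] T [-0.01 -0.   -0.04] w 0.4 j6 80.1
tool cm [-0.17 -0.22  0.03] turn rad -0.02
wrist cap plane [1.0000e-03 2.0000e-03 4.3525e+01] n 6990 ends z 43.5 43.6 x [-50.4  50.4] y [-29.4  27.3] face 43.5
side cap plane [1.0000e-03 1.4000e-02 4.3893e+01] n 420 ends z 43.8 44.0 x [-52.7  50. ] y [-30.2  28.5] face 43.5
key line ang from door x 8.778677 [-13.7776575  -4.1538115] [16.319656  6.343291]
bolt 274 minY [-42.67163477 -42.33579155 -41.84273005] x -13.39119007745642 12.69385537205316 40.51415685190553
```

View pics/w21z.png

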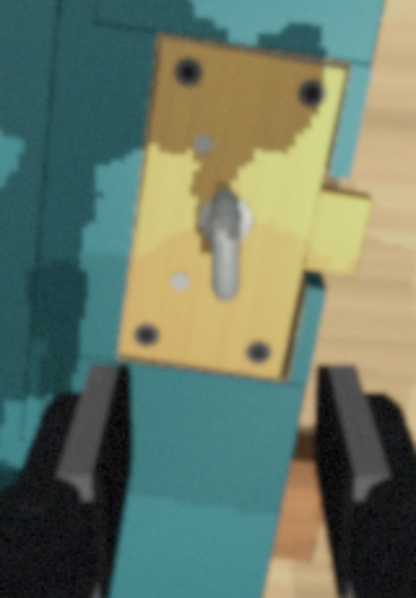

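View pics/side21.png

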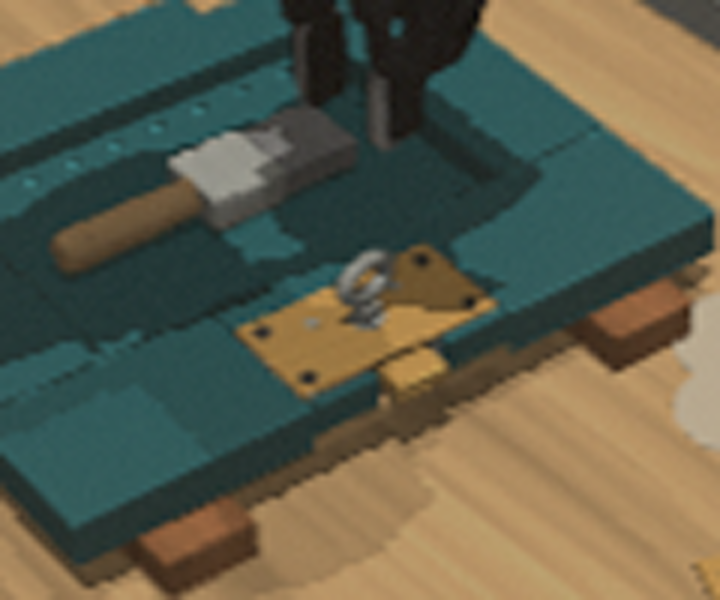

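View pics/scene21.png

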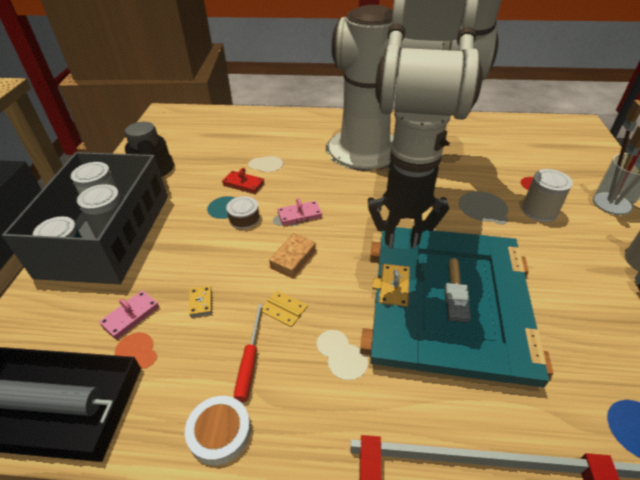

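The key has turned about 81° (stop at 80.2°), the bolt tip stands 16–17 mm out, the cap is flush, and everything else is where it was. Handing in.

```bash
python3 - <<'E'
from h import *
print(arm.finish_job())
E
```

```text
the job is handed in; nothing more can be done
None
```

The larger lock is in the door's recess with its bolt towards the slot, pressed flush, and the key is turned to its stop with the bolt out. I handed it in at about 27 s of robot time, with the gripper raised clear.

**How it went:** I gripped the lock across its 52 mm width and lowered it into the recess. When I let go it settled crooked: the +x end went past its packing and the -x end caught on the rim. I nudged it 1–2 mm along and pressed it down at each end. Then I turned the key clockwise by its bow until the torque rose at the stop.

**Last checks:**
- **Flush:** the wrist camera put both ends of the cap at 43.5–43.6 mm and the door's face at 43.5 mm. The side camera agreed within about 0.5 mm.
- **Key:** it has turned about 81°; the stop is at 80.2°. Torque reached 0.54 N m against the stop, well above the key's 0.05 N m friction.
- **Bolt:** it stands roughly 17 mm out by camera. The nominal figure is 16 mm, so this agrees within the camera's accuracy.
- **Force:** the highest wrist reading at the end of any move was about 26 N, while pressing.
- **Other things:** in the final scene picture they look unmoved; I compared by eye and did not measure them.

Before the nudge the lock was tilted by about 10°, with one end about 16 mm up. It stayed in the recess and did not fall.

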